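# Free a drying peg and hang the rinsed measuring beaker on it

### The arm

A 6-joint arm with a two-finger parallel gripper is mounted at the origin on a cart in front of the work surface, level with it; the furniture and walls round the work are solid. World frame = base frame: x ahead of the robot, y to its left, z up, the work surface at z = 0. Lengths are in mm, angles in rad, forces in N, time in s.
With the tool pointing down it reaches from about 350 to 875 mm from the base axis. Payload 4.2 kg.
Tool frame: the origin (TCP) lies at the very end of the fingers, on their centre line; the grasp point (between the pads) lies 19 mm behind it; z points along the fingers, y is the line along which they close (so a half turn about z gives the same grasp; the last joint's range is limited). The gripper opens to 85 mm and grips with 20 to 120 N. Pads are 22 mm wide; open, the fingers measure 114 mm over their backs; the gripper's body (76 mm by 85 mm) begins 54 mm behind the grasp point. The pads swing forward as they close: fully open they stand 13 mm farther back than shut.
Start: joints at [1.498, 0.385, 0.008, 0, -1.194, -0.259], TCP at [203.558, 590.9, 231.312] pointing down, gripper open.
Joint ranges: [-3.14, 3.14], [-1.21, 2.06], [-1.07, 1.41], [-3.16, 2.05], [-2.99, -0.16], [-3.1, 3.1]. Speed limits (rad/s): [2.79, 2.79, 3.14, 3.14, 3.14, 3.14].

### API

Orientations are given as a unit quaternion [x, y, z, w].
In Python, from bench import monitor, get_image, camera_info, job_done gives the robot as it stands.
- The arm moves only by the tool send_rows, never from a script. Its argument "series" is a list of rows, each a list of 3 entries, a list of its own where there are three numbers: the shift along the tool's x, y, z in mm, then the turn, a rotation vector about the tool's x, y, z in rad, then the finger opening in mm, from 0 to 85.4. A call has 1 to 8 rows; each row shifts and turns the commanded pose from where the row before left it, along the tool's axes as they then stand; what a row does not reach is not made up. A row lasts 1/10 s, in which the tool goes at most 50 mm and 8.59 degrees, less where a joint would pass 70% of its speed; a pose out of reach is approached as far as the arm can. A call with a gripper value outside its range is refused whole. The fingers move at their own pace and stop on an object; the grip force is fixed at half the most. Time passes only in rows, so rows that do not move let the fingers close. It gives the time, the measured TCP pose, the force, the opening and the grip force at its end, in the units of the state.
- monitor.read_state(): the state, without advancing time (a new reading comes with each control period).
- get_image(name): name is "scene" or "side" or "wrist"; returns the picture (420x560x3 uint8, red, green, blue); there is no depth.
- camera_info(name): a dict with "intrinsics" (3x3 intrinsics, pixels), "R" (3x3) and "t" (3): a world point X has camera coordinates R X + t. Camera axes: x right, y down, z forward; pixel columns grow to the right and rows downward; lengths in mm; the calibration is good to about 2 mm. A picture is of the moment at which its call begins: read the wrist's pose just before it. camera_info takes no time and is no camera call; for the wrist camera it gives the pose at the moment of the call.
- job_done(): hands the job in; it is judged then, once.
The state is a dict: "clock": time; "joints": joint angles; "joint_vel": joint speeds; "joint_efforts": joint torques, N m; "position": TCP position; "ee_rot": TCP orientation; "contact_force": force on the tool from outside, world axes, zero at the start; "wrist_torque": the same for the moment, N m; "gripper_width": finger opening in mm; "grasp_force": force on a finger pad.
Only numpy, scipy, OpenCV 4.12 (cv2) and the standard library are available. Lean on these libraries where they do the work, as an engineer would, in place of code of your own. Each camera call takes 0.05 s, during which the arm holds its last target. There are 200 camera calls.

### The job

The measuring beaker lying on its side has been rinsed and must drain, but the only peg of the drying stand without a beaker still carries a funnel that is dry. Lift the funnel off and stand it mouth down on the stack of wipes; then turn the lying beaker upside down over the freed peg and lower it gently until its rim sits flat on the peg's ribbed seat. Do not let the beaker or the funnel drop, and leave the beaker that already hangs on the stand, the cleaner bottle and the swab tube undisturbed.

Things in the scene. Friction and masses are not known exactly. Their poses are not given: they have to be found in the camera images.
- beaker: rinsed measuring beaker lying on its side, mouth away from the robot. White plastic, 130 mm long; tube 48 mm outside, wall 3 (bore 42, 122 deep), rim bead 52; hexagonal foot 56 across flats, 65 across corners, 8 thick. 0.09 kg. Origin: centre of the foot's underside; +z along the tube to the mouth (level as it lies, down when hung). Grip the tube 35 to 45 mm from the foot's underside
- beaker_rim (a point): centre of the lying beaker's mouth, in the plane of the rim (130 mm from the origin along its +z)
- beaker_drying: an equal beaker already hanging upside down on one of the two pegs; leave it alone. Same frame: origin at its foot, which is at the top, +z down to its mouth
- funnel: dry white plastic funnel standing mouth down over the other peg, which is hidden inside it. 90 mm high: rim 80 mm diameter, cone narrowing to 24 mm at 45 mm height, then a stem 24 mm in diameter from 45 to 90 mm, gripped from above. Origin: centre of the mouth, at the underside; +z up the stem. 0.05 kg. Lift it 90 mm to clear the peg
- rack: drying stand fixed to the bench: steel tray 110 x 220 mm (x, y), rim 21 mm high, with two upright tapered grey pegs 120 mm apart along y. A peg rises 83 mm above its seat, 17 to 12 mm thick, rounded tip; a collar at its foot (37 mm diameter, 5 mm high, then conical) centres a beaker's mouth. Seat: four radial ribs out to 44 mm. Origin: centre of the underside; z up
- seat_left (a point): seat of the peg at the rack's +y end: on the peg's axis, at the height of the ribs' top, where a rim rests (12 mm above the tray's underside)
- seat_right (a point): the same for the peg at the rack's -y end
- wipe_pad: stack of white lint-free wipes fixed flat on the green mat before the drying stand (this mat lies 5 mm lower than the grey one on which the beaker lies), 86 x 106 x 11 mm (its x, y, z). Origin: centre of its underside
- ipa_bottle: squeeze bottle of cleaner, 62 mm diameter, 152 mm tall, standing beyond the drying stand; origin at the centre of its underside
- swab_tube: tube of swabs, 30 mm diameter, 90 mm tall, standing beyond the lying beaker; origin at the centre of its underside

How it is judged:
By the outcome, as a careful person would: the job done as asked, in the order asked, and still so for the second after the job is handed in, with the robot touching nothing.
It also fails if it takes over 59 s, if anything falls off the work surface, if the arm or the gripper's body presses on something with over 40 N, if the wrist force passes 120 N, or if a joint passes its speed limit or range.

## Working session

There is one attempt and no reset: what is moved stays moved. The work goes in short steps, Python scripts to look and compute and a tool call to move; the robot and the scene stay as the last step left them, time stands still between calls to the robot, and variables do not carry over. Pictures are saved under pics/ and viewed, at most 10 in all, crops included, and the job is handed in when it is done.

Besides the shell and the picture viewer there is one more tool, called after ">>>" by a JSON object that holds its "name" and its "arguments", one argument or row to a line. send_rows: Moves the arm, as the interface text tells. Its arguments: {"type":"object","properties":{"series":{"type":"array"}},"required":["series"]}

```bash
mkdir -p pics; ls; python3 - <<'E'
from bench import monitor,get_image,camera_info
import cv2,numpy as np
s=monitor.read_state();print(s)
for n in("scene","side","wrist"):
    c=camera_info(n);print(n,np.round(c["intrinsics"],1).tolist(),np.round(c["R"],4).tolist(),np.round(c["t"],1).tolist())
    cv2.imwrite(f"pics/{n}0.png",get_image(n)[:,:,::-1])
E
```

```text
pics
{'clock': 0.0, 'joints': array([ 1.49757003e+00,  3.85548904e-01,  6.64672825e-03, -5.16029187e-04,
       -1.19403162e+00, -2.58607509e-01]), 'joint_vel': array([-0.00080348,  0.00074179, -0.00025218,  0.00138277, -0.00116702,
       -0.00161705]), 'joint_efforts': array([ 5.75118665e-04, -3.92291415e+01,  1.88398951e+01,  4.18604448e+00,
       -4.66688609e-03,  6.41539621e-08]), 'position': array([203.39328454, 590.35779531, 230.23187569]), 'ee_rot': array([ 9.86251021e-01, -1.65250487e-01, -1.39866611e-04,  1.08634229e-03]), 'contact_force': array([-0.26943409, -0.63268374, -0.67560109]), 'wrist_torque': array([4.99388876e-05, 3.73794851e-02, 4.39655232e-03]), 'grasp_force': 0.0, 'gripper_width': 85.09825533000942}
scene [[538.0, 0.0, 283.1], [0.0, 538.0, 207.5], [0.0, 0.0, 1.0]] [[-0.6801, -0.733, -0.0151], [-0.5329, 0.5083, -0.6765], [0.5035, -0.4521, -0.7363]] [321.4, 457.3, 680.1]
side [[522.3, 0.0, 280.3], [0.0, 522.3, 205.0], [0.0, 0.0, 1.0]] [[0.8074, -0.5898, -0.0152], [-0.4062, -0.537, -0.7393], [0.4279, 0.6031, -0.6732]] [-537.3, 256.2, 1069.1]
wrist [[365.8, 0.0, 281.4], [0.0, 365.8, 206.3], [0.0, 0.0, 1.0]] [[-0.3263, -0.9453, 0.003], [-0.9091, 0.3147, 0.2731], [-0.2591, 0.0864, -0.962]] [623.4, -36.3, 380.7]
```

View pics/scene0.png

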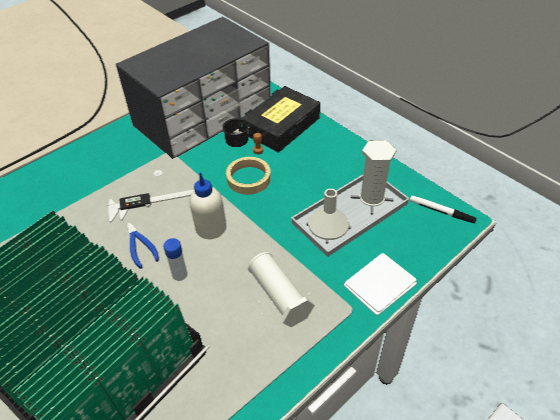

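View pics/side0.png

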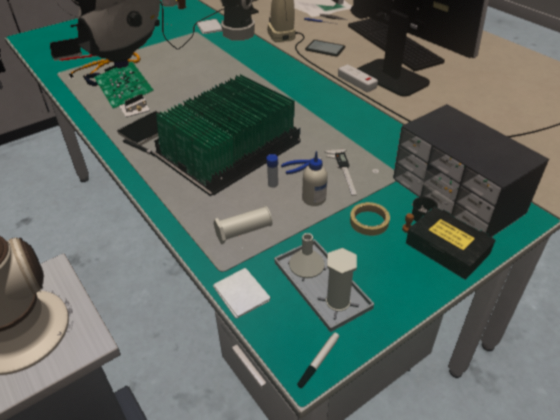

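The scene view shows the funnel (stem top about 330,192) on the near peg, the hanging beaker (378,150), the lying beaker (foot 297,313; mouth 260,262), and the pad (380,283). The side view shows the funnel top at (307,238), the lying beaker's foot at (220,228) and mouth at (268,215), and the pad at (242,292). Next I'll enlarge both.

```bash
python3 - <<'E'
import cv2
for n,(x,y,w,h,k) in dict(scene=(235,135,190,185,3),side=(205,195,185,140,4)).items():
    im=cv2.imread(f"pics/{n}0.png")[y:y+h,x:x+w]
    im=cv2.resize(im,None,fx=k,fy=k,interpolation=cv2.INTER_CUBIC)
    for i in range(0,w,20):
        cv2.line(im,(i*k,0),(i*k,4),(0,0,255),1);cv2.putText(im,str(x+i),(i*k,14),0,.35,(0,0,255),1)
    for i in range(0,h,20):
        cv2.line(im,(0,i*k),(4,i*k),(0,0,255),1);cv2.putText(im,str(y+i),(5,i*k+4),0,.35,(0,0,255),1)
    cv2.imwrite(f"pics/{n}0c.png",im)
E
```

```text
(no output)
```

View pics/scene0c.png

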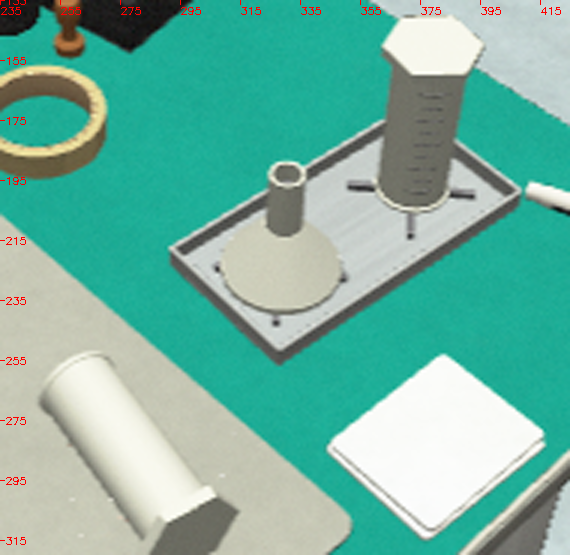

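View pics/side0c.png

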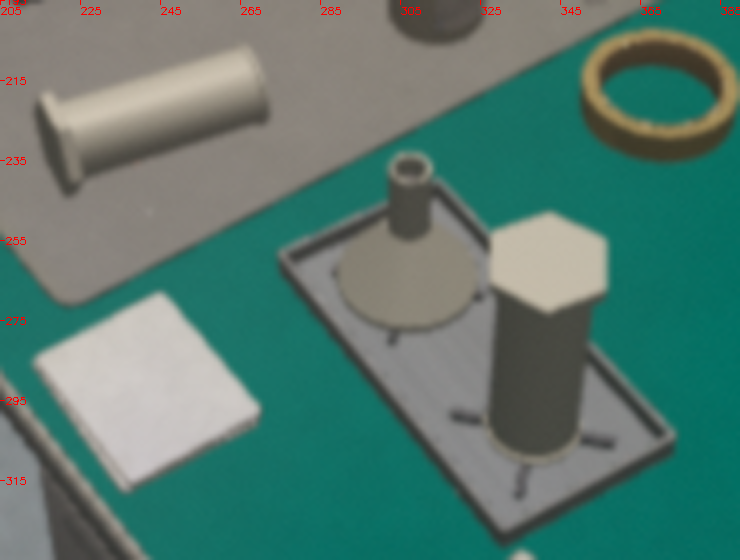

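Zoomed views: the crops give the funnel stem top, the tray corners, the pad corners, and the beaker tube silhouettes. I'll triangulate from these.

```bash
cat > h.py <<'E'
from bench import monitor,get_image,camera_info
import cv2,numpy as np
from scipy.optimize import least_squares
from scipy.spatial.transform import Rotation as Rot
def cam(n):
    c=camera_info(n); return tuple(np.array(c[k],float) for k in("intrinsics","R","t"))
def proj(c,X):
    p=(np.atleast_2d(X)@c[1].T+c[2])@c[0].T; return p[:,:2]/p[:,2:]
def tri(cs,uvs):
    A=[]
    for c,(u,v) in zip(cs,uvs):
        P=c[0]@np.c_[c[1],c[2]]; A+=[u*P[2]-P[0],v*P[2]-P[1]]
    A=np.array(A); X=np.linalg.lstsq(A[:,:3],-A[:,3],rcond=None)[0]
    X=least_squares(lambda X:np.concatenate([proj(c,X)[0]-uv for c,uv in zip(cs,uvs)]),X,x_scale=100).x
    return X,max(np.abs(proj(c,X)[0]-uv).max() for c,uv in zip(cs,uvs))
E
python3 - <<'E'
from h import *
cs=[cam("scene"),cam("side")]
P=dict(stem=((288,175),(410,169)),hexc=((433,46),(548,262)),tray_nf=((279,350),(281,257)),tray_nh=((520,190),(504,535)),
 padL=((330,447),(162,292)),padT=((442,354),(260,408)),padR=((545,435),(128,485)),padB=((430,527),(35,362)),
 rimc=((76,380),(258,86)),footc=((190,535),(58,143)))
for k,(a,b) in P.items():
    X,e=tri(cs,[np.array(a)/3+[235,135],np.array(b)/4+[205,195]]);print(k,X.round(1),round(e,2))
E
```

```text
stem [ 577.7 -220.6   95. ] 0.31
hexc [ 568.  -339.8  134.5] 0.31
tray_nf [ 528.8 -167.7   10.8] 0.11
tray_nh [ 510.2 -385.9   11.5] 0.18
padL [ 462.1 -142.4    1.5] 0.75
padT [ 459.5 -243.7    4.5] 0.32
padR [ 377.1 -242.1    2.9] 0.22
padB [ 381.9 -142.4    2.4] 0.39
rimc [592.7 -54.6  21.8] 0.25
footc [465.4 -27.7  26.3] 0.86
```

```bash
cat >> h.py <<'E'
def st(): 
    s=monitor.read_state(); return np.array(s["position"]),Rot.from_quat(s["ee_rot"]),s
def rel(target,yaw_y=None):
    "shift in tool axes to target; turn about tool z to bring tool y to azimuth yaw_y (deg) with tool down"
    p,R,s=st(); M=R.as_matrix()
    print("t",round(s["clock"],2),"p",p.round(1),"axes",M.T.round(3).tolist(),"F",np.round(s["contact_force"],1),"w",round(s["gripper_width"],1),"j",np.round(s["joints"],3))
    if target is not None: print("shift tool",(M.T@(np.array(target)-p)).round(1))
    if yaw_y is not None:
        a=np.deg2rad(yaw_y); v=M.T@np.array([np.cos(a),np.sin(a),0]); print("turn z",np.arctan2(-v[0],v[1]).round(3))
E
python3 - <<'E'
from h import *
cs=[cam("scene"),cam("side")]
for k,a,b in(("bottle_base",(210,232),(314,202)),("bottle_top",(202,181),(316,154)),("swab_top",(172,243),(271,157)),("pcb_a",(55,214),(268,82)),("pcb_b",(187,315),(160,128))):
    X,e=tri(cs,[a,b]);print(k,X.round(0),round(e,1))
for i in range(3): rel((578,-221,300),-184.7)
E
```

```text
bottle_base [740. -47. -15.] 0.0
bottle_top [737. -46. 136.] 2.0
swab_top [684.  63.  93.] 0.4
pcb_a [769. 199. 209.] 2.7
pcb_b [461. 164. 233.] 5.8
t 0.15 p [203.4 590.5 230.5] axes [[0.945, -0.326, 0.0], [-0.326, -0.945, 0.002], [-0.0, -0.002, -1.0]] F [ 0.3 -0.9 -0.4] w 85.7 j [ 1.498  0.385  0.007 -0.    -1.194 -0.259]
shift tool [618.6 645.3 -68.4]
turn z 1.321
t 0.15 p [203.4 590.5 230.5] axes [[0.945, -0.326, 0.0], [-0.326, -0.945, 0.002], [-0.0, -0.002, -1.0]] F [ 0.3 -0.9 -0.4] w 85.7 j [ 1.498  0.385  0.007 -0.    -1.194 -0.259]
shift tool [618.6 645.3 -68.4]
turn z 1.321
t 0.15 p [203.4 590.5 230.5] axes [[0.945, -0.326, 0.0], [-0.326, -0.945, 0.002], [-0.0, -0.002, -1.0]] F [ 0.3 -0.9 -0.4] w 85.7 j [ 1.498  0.385  0.007 -0.    -1.194 -0.259]
shift tool [618.6 645.3 -68.4]
turn z 1.321
```

>>> {"name": "send_rows", "arguments": {
  "series": [
    [[0,0,-12],[0,0,0.14],85],
    [[0,0,-12],[0,0,0.14],85],
    [[0,0,-12],[0,0,0.14],85],
    [[0,0,-12],[0,0,0.14],85],
    [[0,0,-12],[0,0,0.14],85],
    [[0,0,-12],[0,0,0.14],85],
    [[0,0,-12],[0,0,0.14],85],
    [[0,0,-12],[0,0,0.14],85]
  ]
}}

```text
clock: 0.95
position: [203.5, 590.7, 327.3]
ee_rot: [0.746, -0.666, 0.0, 0.0]
contact_force: [0.0, -0.1, -0.1]
gripper_width: 84.9
grasp_force: 0.0
```

>>> {"name": "send_rows", "arguments": {
  "series": [
    [[20,0,0],[0,0,0.1],85],
    [[35,0,0],[0,0,0.1],85],
    [[45,0,0],[0,0,0],85],
    [[45,0,0],[0,0,0],85],
    [[45,0,0],[0,0,0],85],
    [[45,0,0],[0,0,0],85],
    [[45,0,0],[0,0,0],85],
    [[45,0,0],[0,0,0],85]
  ]
}}

```text
clock: 1.75
position: [184.5, 264.8, 326.9]
ee_rot: [-0.678, 0.735, -0.0, -0.0]
contact_force: [-0.2, -0.4, 1.0]
gripper_width: 84.9
grasp_force: 0.0
```

>>> {"name": "send_rows", "arguments": {
  "series": [
    [[45,-20,0],[0,0,0],85],
    [[45,-35,0],[0,0,0],85],
    [[45,-40,0],[0,0,0],85],
    [[45,-40,0],[0,0,0],85],
    [[40,-40,0],[0,0,0],85],
    [[40,-40,0],[0,0,0],85],
    [[40,-40,0],[0,0,0],85],
    [[30,-30,0],[0,0,0],85]
  ]
}}

```text
clock: 2.55
position: [414.1, -50.4, 327.1]
ee_rot: [-0.677, 0.736, 0.0, 0.0]
contact_force: [0.5, 1.2, -0.3]
gripper_width: 85.1
grasp_force: 0.0
```

```bash
python3 - <<'E'
from h import *
rel((578,-221,300),-184.7)
E
```

```text
t 2.55 p [414.1 -50.4 327.1] axes [[-0.083, -0.997, -0.0], [-0.997, 0.083, 0.0], [-0.0, 0.0, -1.0]] F [ 0.5  1.2 -0.3] w 85.1 j [ 0.272 -0.043 -0.283 -0.    -1.331 -0.355]
shift tool [ 156.4 -177.5   27. ]
turn z -0.001
```

```bash
python3 - <<'E'
from h import *
c=cam("wrist"); print("C",(-c[1].T@c[2]).round(0),c[1][2].round(3))
for k,X in dict(stem=(578,-221,95),foot=(465,-28,26),rim=(593,-55,24),pad=(420,-193,3)).items(): print(k,proj(c,X).round(0))
p,R,s=st(); M=R.as_matrix(); 
for q in((470,-110,327),(520,-150,327)):
    d=np.array(q)-p; c2=(c[0],c[1],c[2]-c[1]@d)
    print(q,[proj(c2,X).round(0).tolist() for X in((578,-221,95),(465,-28,26),(593,-55,24),(420,-193,3))])
E
```

```text
C [ 408. -120.  471.] [ 0.023  0.272 -0.962]
stem [[89.  5.]]
foot [[242. 183.]]
rim [[137. 170.]]
pad [[266.  39.]]
(470, -110, 327) [[[160.0, 68.0]], [[291.0, 225.0]], [[189.0, 212.0]], [[317.0, 88.0]]]
(520, -150, 327) [[[217.0, 107.0]], [[331.0, 251.0]], [[232.0, 239.0]], [[359.0, 118.0]]]
```

>>> {"name": "send_rows", "arguments": {
  "series": [
    [[23,-28,0],[0,0,0],85],
    [[23,-28,0],[0,0,0],85],
    [[23,-28,0],[0,0,0],85],
    [[22,-30,0],[0,0,0],85],
    [[0,0,0],[0,0,0],85]
  ]
}}

```text
clock: 3.05
position: [521.5, -149.9, 325.0]
ee_rot: [-0.677, 0.736, 0.001, -0.001]
contact_force: [-0.5, 0.8, -1.0]
gripper_width: 85.0
grasp_force: 0.0
```

```bash
python3 - <<'E'
from h import *
rel((578,-221,327))
c=cam("wrist"); im=get_image("wrist")[:,:,::-1]; cv2.imwrite("pics/w1.png",im)
np.savez("w1.npz",K=c[0],R=c[1],t=c[2])
x,y,w,h,k=150,60,260,210,3
im=cv2.resize(im[y:y+h,x:x+w],None,fx=k,fy=k,interpolation=cv2.INTER_CUBIC)[:600]
for i in range(0,w,20): cv2.putText(im,str(x+i),(i*k,10),0,.35,(0,0,255),1)
for i in range(0,h,20): cv2.putText(im,str(y+i),(0,i*k+4),0,.35,(0,0,255),1)
cv2.imwrite("pics/w1c.png",im)
E
```

```text
t 3.05 p [ 521.5 -149.9  325. ] axes [[-0.084, -0.996, 0.001], [-0.996, 0.084, 0.003], [-0.003, -0.0, -1.0]] F [-0.5  0.8 -1. ] w 85.0 j [ 0.019  0.192 -0.029  0.    -1.353 -0.104]
shift tool [ 66.1 -62.3  -2.2]
```

View pics/w1c.png

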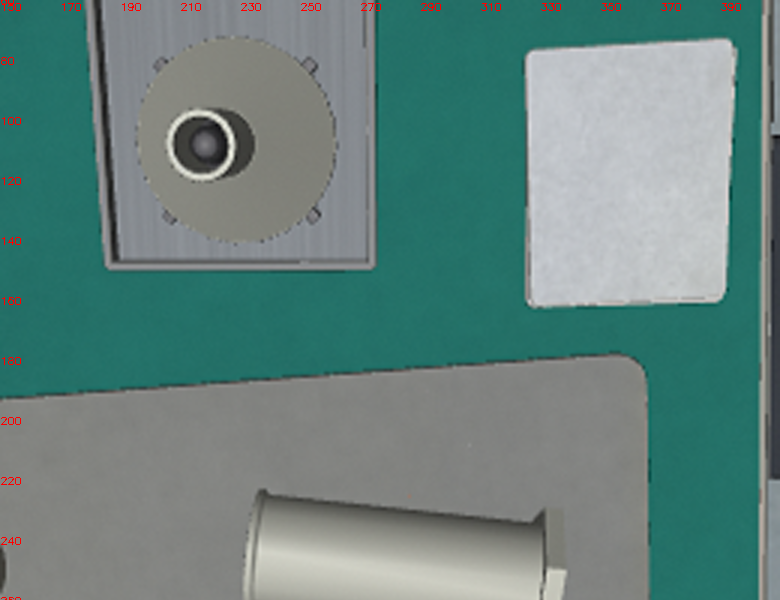

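```bash
python3 - <<'E'
from h import *
w=np.load("w1.npz"); W=(w["K"],w["R"],w["t"]); cs=[cam("scene"),cam("side"),W]
def c3(a,b,d): return [np.array(a)/3+[235,135],np.array(b)/4+[205,195],np.array(d)/3+[150,60]]
for k,v in dict(stem=c3((288,175),(410,169),(202,144)),tray_nf=c3((279,350),(281,257),(375,267)),
 padL=c3((330,447),(162,292),(528,306)),padT=c3((442,354),(260,408),(526,53)),padR=c3((545,435),(128,485),(736,40)),padB=c3((430,527),(35,362),(724,301))).items():
    X,e=tri(cs,v);print(k,X.round(1),round(e,2))
uv=np.array((237,140))/3+[150,60]
for z in(0,5,10):
    d=W[1].T@np.linalg.solve(W[0],[*uv,1]); C=-W[1].T@W[2]; X=C+d*(z-C[2])/d[2]; print(z,X.round(1), "dia px->mm",(199/3/365.8*np.linalg.norm(X-C)).round(1))
rel((577.5,-221,165))
E
```

```text
stem [ 578.2 -220.    94.9] 0.63
tray_nf [ 527.7 -165.9   12.1] 0.96
padL [ 463.2 -141.8    0.8] 1.14
padT [ 459.6 -243.8    4.4] 0.32
padR [ 376.2 -241.8    4. ] 0.69
padB [ 381.3 -139.1    4.7] 1.76
0 [ 579.7 -220.3    0. ] dia px->mm 85.8
5 [ 579.  -220.3    5. ] dia px->mm 84.9
10 [ 578.3 -220.3   10. ] dia px->mm 84.0
t 3.1 p [ 520.1 -148.8  325.5] axes [[-0.084, -0.997, -0.0], [-0.996, 0.084, 0.003], [-0.003, 0.0, -1.0]] F [-0.3  0.8  0.1] w 84.7 j [ 0.021  0.189 -0.031 -0.    -1.354 -0.105]
shift tool [ 67.1 -63.8 160.2]
```

>>> {"name": "send_rows", "arguments": {
  "series": [
    [[22,-21,20],[0,0,0],85],
    [[22,-21,30],[0,0,0],85],
    [[22,-21,40],[0,0,0],85],
    [[0,0,40],[0,0,0],85],
    [[0,0,40],[0,0,0],85],
    [[0,0,30],[0,0,0],85],
    [[0,0,20],[0,0,0],85],
    [[0,0,0],[0,0,0],85]
  ]
}}

```text
clock: 3.9
position: [574.0, -217.2, 104.6]
ee_rot: [-0.678, 0.735, 0.003, -0.002]
contact_force: [-0.7, 1.0, -0.0]
gripper_width: 84.9
grasp_force: 0.0
```

```bash
python3 - <<'E'
from h import *
rel((578.5,-220.2,62),-184.7)
E
```

```text
t 3.9 p [ 574.  -217.2  104.6] axes [[-0.081, -0.997, -0.001], [-0.997, 0.081, 0.007], [-0.007, 0.002, -1.0]] F [-0.7  1.  -0. ] w 84.9 j [-0.099  0.482 -0.179 -0.001 -0.918  0.019]
shift tool [ 2.7 -5.  42.5]
turn z 0.001
```

>>> {"name": "send_rows", "arguments": {
  "series": [
    [[0,0,10],[0,0,0],85],
    [[0,0,10],[0,0,0],85],
    [[0,0,0],[0,0,0],85],
    [[0,0,0],[0,0,0],85],
    [[0,0,0],[0,0,0],85]
  ]
}}

```text
clock: 4.4
position: [577.3, -218.7, 88.3]
ee_rot: [-0.678, 0.735, -0.001, 0.0]
contact_force: [-0.0, 0.2, 0.9]
gripper_width: 84.6
grasp_force: 0.0
```

```bash
python3 - <<'E'
from h import *
rel((578.5,-220.2,62),-184.7)
E
```

```text
t 4.4 p [ 577.3 -218.7   88.3] axes [[-0.081, -0.997, 0.0], [-0.997, 0.081, -0.001], [0.001, -0.0, -1.0]] F [-0.   0.2  0.9] w 84.6 j [-0.1    0.502 -0.193  0.    -0.875  0.019]
shift tool [ 1.4 -1.3 26.3]
turn z 0.001
```

>>> {"name": "send_rows", "arguments": {
  "series": [
    [[1,-1,13],[0,0,0],85],
    [[0,0,13],[0,0,0],85],
    [[0,0,0],[0,0,0],60],
    [[0,0,0],[0,0,0],40],
    [[0,0,0],[0,0,0],15],
    [[0,0,0],[0,0,0],15],
    [[0,0,0],[0,0,0],15],
    [[0,0,0],[0,0,0],15]
  ]
}}

```text
clock: 5.2
position: [578.3, -219.8, 62.1]
ee_rot: [-0.678, 0.735, -0.001, 0.0]
contact_force: [0.2, 0.1, 2.2]
gripper_width: 39.6
grasp_force: 57.8
```

>>> {"name": "send_rows", "arguments": {
  "series": [
    [[0,0,0],[0,0,0],15],
    [[0,0,0],[0,0,0],15]
  ]
}}

```text
clock: 5.4
position: [578.3, -219.8, 62.1]
ee_rot: [-0.678, 0.735, -0.001, 0.0]
contact_force: [0.5, -0.8, 2.6]
gripper_width: 40.0
grasp_force: 58.1
```

```bash
python3 - <<'E'
from h import *
rel(None)
im=get_image("side")[190:290,250:380,::-1]; a=cv2.resize(im,None,fx=3,fy=3,interpolation=cv2.INTER_CUBIC)
im=get_image("wrist")[:,:,::-1]
o=np.zeros((600,800,3),np.uint8); o[:300,:390]=a; b=cv2.resize(im,(400,300)); o[:300,400:]=b
im=get_image("scene")[150:250,270:400,::-1]; o[300:600,:390]=cv2.resize(im,None,fx=3,fy=3,interpolation=cv2.INTER_CUBIC)
cv2.imwrite("pics/g1.png",o)
E
```

```text
t 5.4 p [ 578.3 -219.8   62.1] axes [[-0.081, -0.997, 0.0], [-0.997, 0.081, -0.001], [0.001, -0.0, -1.0]] F [ 0.5 -0.8  2.6] w 40.0 j [-0.102  0.535 -0.213  0.    -0.821  0.021]
```

View pics/g1.png

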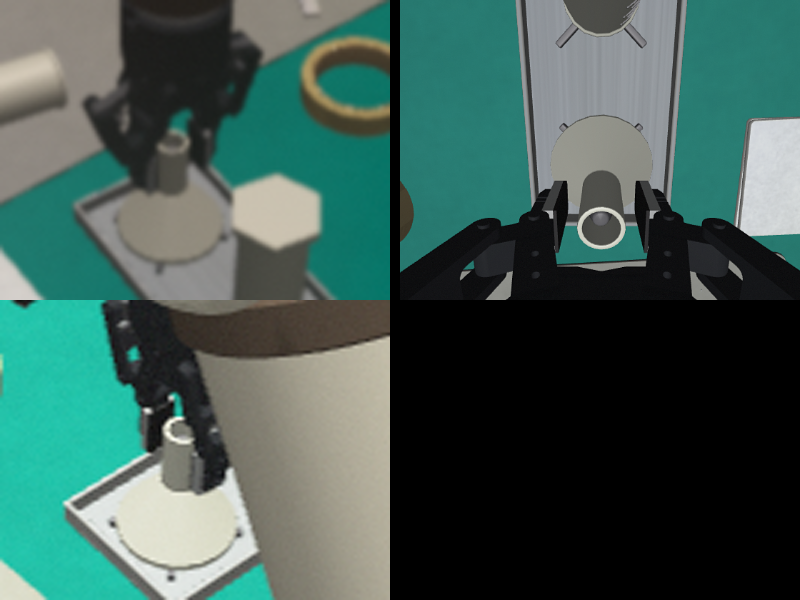

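The picture shows the fingers on either side of the stem base with gaps at the stem top, and the low-x fingertip at about side (300,254) and scene (338,214). I'll triangulate the tip height.

```bash
python3 - <<'E'
from h import *
cs=[cam("scene"),cam("side"),cam("wrist")]
print(tri(cs[:2],[(338,214),(300,254)]))
for dx in(-20,20):
  for z in(40,62,80): print(dx,z,[proj(c,(578.3+dx,-219.8,z)).round(0).tolist() for c in cs])
print([proj(c,(578.3,-219.8,95)).round(0).tolist() for c in cs])
E
```

```text
(array([ 557.14201284, -220.60432446,   54.71272279]), np.float64(0.561730042646019))
-20 40 [[[336.0, 218.0]], [[300.0, 259.0]], [[322.0, 248.0]]]
-20 62 [[[337.0, 211.0]], [[300.0, 252.0]], [[328.0, 267.0]]]
-20 80 [[[338.0, 204.0]], [[300.0, 246.0]], [[334.0, 288.0]]]
20 40 [[[321.0, 207.0]], [[314.0, 251.0]], [[241.0, 254.0]]]
20 62 [[[322.0, 200.0]], [[314.0, 244.0]], [[235.0, 274.0]]]
20 80 [[[322.0, 193.0]], [[314.0, 238.0]], [[230.0, 295.0]]]
[[[330.0, 193.0]], [[307.0, 237.0]], [[281.0, 313.0]]]
```

>>> {"name": "send_rows", "arguments": {
  "series": [
    [[0,0,0],[0,0,0],70],
    [[0,0,0],[0,0,0],70],
    [[0,0,-5],[0,0,0],70],
    [[0,0,-4],[0,0,0],45],
    [[0,0,0],[0,0,0],15],
    [[0,0,0],[0,0,0],15],
    [[0,0,0],[0,0,0],15],
    [[0,0,0],[0,0,0],15]
  ]
}}

```text
clock: 6.35
position: [578.2, -219.8, 71.4]
ee_rot: [-0.678, 0.735, -0.001, 0.0]
contact_force: [-1.1, 0.4, 7.0]
gripper_width: 34.0
grasp_force: 57.4
```

>>> {"name": "send_rows", "arguments": {
  "series": [
    [[0,0,0],[0,0,0],15],
    [[0,0,0],[0,0,0],15]
  ]
}}

```text
clock: 6.55
position: [578.3, -219.8, 71.4]
ee_rot: [-0.678, 0.735, -0.001, 0.0]
contact_force: [-0.9, -0.2, 5.0]
gripper_width: 34.2
grasp_force: 57.4
```

```bash
python3 - <<'E'
from h import *
rel(None); c=cam("wrist")
for z in (37,45,62,71): print(z,proj(c,[(558,-220,z),(558,-231,z),(598,-231,z)]).round(0).tolist())
cv2.imwrite("pics/w2.png",get_image("wrist")[220:420,140:420,::-1].repeat(2,0).repeat(2,1))
E
```

```text
t 6.55 p [ 578.3 -219.8   71.4] axes [[-0.081, -0.997, 0.0], [-0.997, 0.081, -0.001], [0.001, -0.001, -1.0]] F [-0.9 -0.2  5. ] w 34.2 j [-0.102  0.523 -0.205  0.001 -0.841  0.021]
37 [[320.0, 238.0], [319.0, 218.0], [241.0, 224.0]]
45 [[322.0, 244.0], [321.0, 223.0], [240.0, 229.0]]
62 [[326.0, 258.0], [325.0, 235.0], [235.0, 242.0]]
71 [[328.0, 267.0], [327.0, 243.0], [233.0, 250.0]]
```

View pics/w2.png

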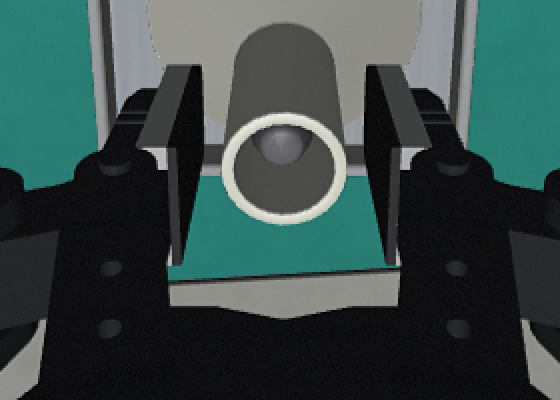

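The width shrinks 0.62 mm per mm raised, so the pads are meeting a taper rather than the bare stem. The grip holds at 57 N, so I'll lift slowly and check.

>>> {"name": "send_rows", "arguments": {
  "series": [
    [[0,0,-2],[0,0,0],15],
    [[0,0,-4],[0,0,0],15],
    [[0,0,-6],[0,0,0],15],
    [[0,0,-8],[0,0,0],15],
    [[0,0,-8],[0,0,0],15]
  ]
}}

```text
clock: 7.1
position: [577.8, -219.6, 99.1]
ee_rot: [-0.678, 0.735, -0.0, -0.0]
contact_force: [0.4, 0.4, 0.4]
gripper_width: 34.0
grasp_force: 56.9
```

>>> {"name": "send_rows", "arguments": {
  "series": [
    [[0,0,-10],[0,0,0],15],
    [[0,0,-15],[0,0,0],15],
    [[0,0,-15],[0,0,0],15],
    [[0,0,-15],[0,0,0],15],
    [[0,0,-15],[0,0,0],15],
    [[0,0,-10],[0,0,0],15]
  ]
}}

```text
clock: 7.7
position: [578.3, -219.8, 180.6]
ee_rot: [-0.678, 0.735, -0.001, 0.001]
contact_force: [-0.2, 1.5, -0.9]
gripper_width: 34.4
grasp_force: 56.9
```

```bash
python3 - <<'E'
from h import *
rel((420,-192,180)); 
o=np.zeros((600,800,3),np.uint8)
im=get_image("side")[150:350,200:400,::-1]; o[:,:400][:400]=cv2.resize(im,(400,400),interpolation=cv2.INTER_CUBIC)
im=get_image("scene")[100:300,230:430,::-1]; o[:400,400:]=cv2.resize(im,(400,400),interpolation=cv2.INTER_CUBIC)
o[400:]=cv2.resize(get_image("wrist")[120:420,:,::-1],(373,200)).repeat(1,0)[:, :].shape and 0
o[400:,:373]=cv2.resize(get_image("wrist")[120:420,:,::-1],(373,200))
cv2.imwrite("pics/g2.png",o)
E
```

```text
t 7.7 p [ 578.3 -219.8  180.6] axes [[-0.081, -0.997, 0.0], [-0.997, 0.081, -0.002], [0.002, -0.001, -1.0]] F [-0.2  1.5 -0.9] w 34.4 j [-0.102  0.411 -0.084  0.    -1.074  0.021]
shift tool [-14.9 160.    0.2]
```

View pics/g2.png

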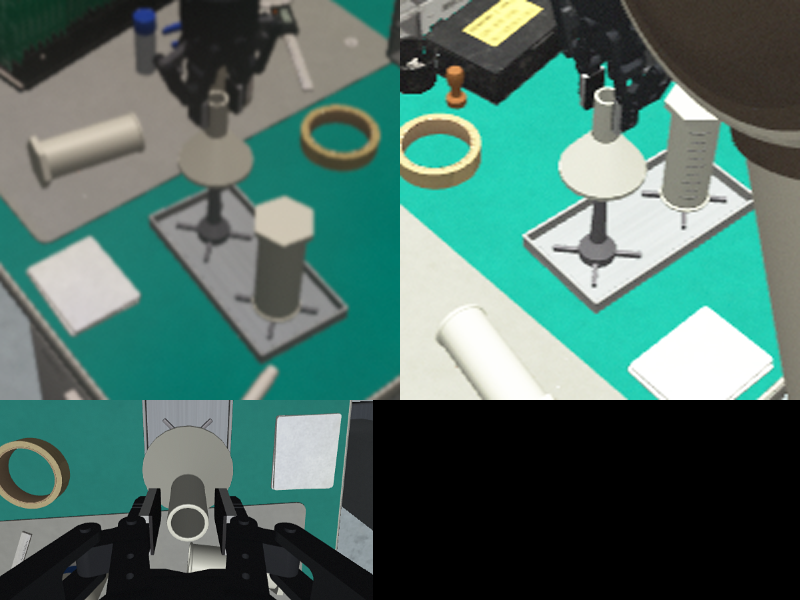

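>>> {"name": "send_rows", "arguments": {
  "series": [
    [[-2,15,0],[0,0,0],15],
    [[-3,35,0],[0,0,0],15],
    [[-3,35,0],[0,0,0],15],
    [[-3,35,10],[0,0,0],15],
    [[-3,25,20],[0,0,0],15],
    [[-1,15,25],[0,0,0],15],
    [[0,0,20],[0,0,0],15],
    [[0,0,15],[0,0,0],15]
  ]
}}

```text
clock: 8.7
position: [417.7, -191.5, 86.9]
ee_rot: [-0.678, 0.735, 0.001, -0.001]
contact_force: [0.5, -0.2, 0.1]
gripper_width: 33.9
grasp_force: 57.0
```

>>> {"name": "send_rows", "arguments": {
  "series": [
    [[0,0,5],[0,0,0],15],
    [[0,0,2],[0,0,0],15],
    [[0,0,0],[0,0,0],15]
  ]
}}

```text
clock: 9.0
position: [419.7, -191.8, 81.6]
ee_rot: [-0.678, 0.735, -0.0, -0.0]
contact_force: [-0.5, -0.3, -0.5]
gripper_width: 34.4
grasp_force: 57.0
```

>>> {"name": "send_rows", "arguments": {
  "series": [
    [[0,0,2],[0,0,0],15],
    [[0,0,0],[0,0,0],15]
  ]
}}

```text
clock: 9.2
position: [419.8, -191.8, 79.9]
ee_rot: [-0.678, 0.735, -0.0, 0.0]
contact_force: [0.7, 0.4, -0.5]
gripper_width: 34.1
grasp_force: 57.0
```

>>> {"name": "send_rows", "arguments": {
  "series": [
    [[0,0,2],[0,0,0],15],
    [[0,0,2],[0,0,0],15],
    [[0,0,1],[0,0,0],15],
    [[0,0,0],[0,0,0],15]
  ]
}}

```text
clock: 9.6
position: [419.4, -191.7, 74.3]
ee_rot: [-0.678, 0.735, 0.0, -0.0]
contact_force: [0.3, 0.6, -1.5]
gripper_width: 34.1
grasp_force: 57.0
```

>>> {"name": "send_rows", "arguments": {
  "series": [
    [[0,0,1],[0,0,0],15],
    [[0,0,1],[0,0,0],15],
    [[0,0,0],[0,0,0],15]
  ]
}}

```text
clock: 9.9
position: [419.4, -191.7, 72.4]
ee_rot: [-0.678, 0.735, 0.0, -0.0]
contact_force: [0.2, 0.8, -0.3]
gripper_width: 34.0
grasp_force: 57.0
```

>>> {"name": "send_rows", "arguments": {
  "series": [
    [[0,0,1],[0,0,0],15],
    [[0,0,0],[0,0,0],15]
  ]
}}

```text
clock: 10.1
position: [419.4, -191.7, 71.4]
ee_rot: [-0.678, 0.735, 0.0, -0.0]
contact_force: [-0.3, 0.7, -0.6]
gripper_width: 33.9
grasp_force: 57.0
```

>>> {"name": "send_rows", "arguments": {
  "series": [
    [[0,0,1],[0,0,0],15],
    [[0,0,0],[0,0,0],15]
  ]
}}

```text
clock: 10.3
position: [419.7, -191.7, 70.8]
ee_rot: [-0.678, 0.735, -0.0, 0.0]
contact_force: [0.4, 0.3, 2.6]
gripper_width: 34.2
grasp_force: 57.8
```

>>> {"name": "send_rows", "arguments": {
  "series": [
    [[0,0,1],[0,0,0],15],
    [[0,0,0],[0,0,0],15]
  ]
}}

```text
clock: 10.5
position: [419.8, -191.8, 70.7]
ee_rot: [-0.678, 0.735, -0.0, 0.0]
contact_force: [-2.0, 2.0, 9.9]
gripper_width: 33.9
grasp_force: 59.6
```

Touchdown, about 10 N. I'll release and rise.

>>> {"name": "send_rows", "arguments": {
  "series": [
    [[0,0,0],[0,0,0],45],
    [[0,0,0],[0,0,0],70],
    [[0,0,0],[0,0,0],85],
    [[0,0,-10],[0,0,0],85],
    [[0,0,-30],[0,0,0],85],
    [[0,0,-45],[0,0,0],85],
    [[0,0,-45],[0,0,0],85],
    [[0,0,-40],[0,0,0],85]
  ]
}}

```text
clock: 11.3
position: [419.4, -191.8, 242.6]
ee_rot: [-0.678, 0.735, -0.001, 0.001]
contact_force: [1.1, -0.4, 0.2]
gripper_width: 85.0
grasp_force: 0.0
```

```bash
python3 - <<'E'
from h import *
rel((470,-110,300)); 
p,R,s=st(); c=cam("wrist")
for q in((470,-60,300),(520,-100,300),(530,-130,300)):
    d=np.array(q)-p; c2=(c[0],c[1],c[2]-c[1]@d)
    print(q,[proj(c2,X).round(0).tolist() for X in((578,-221,88),(465,-28,26),(593,-55,24),(420,-193,95))])
E
```

```text
t 11.3 p [ 419.4 -191.8  242.6] axes [[-0.081, -0.997, 0.0], [-0.997, 0.081, -0.002], [0.002, -0.001, -1.0]] F [ 1.1 -0.4  0.2] w 85.0 j [-0.075  0.092 -0.357  0.    -1.12  -0.006]
shift tool [-85.6 -43.9 -57.3]
(470, -60, 300) [[[144.0, 6.0]], [[288.0, 192.0]], [[177.0, 178.0]], [[327.0, 23.0]]]
(520, -100, 300) [[[207.0, 50.0]], [[332.0, 221.0]], [[224.0, 208.0]], [[385.0, 67.0]]]
(530, -130, 300) [[[222.0, 84.0]], [[342.0, 244.0]], [[235.0, 231.0]], [[396.0, 100.0]]]
```

```bash
cat > kin.py <<'E'
from h import *
D=[((1.498,.385,.007,-1.194),603.6,230.5),((.272,-.043,-.283,-1.331),385.4,327.1),((.021,.189,-.031,-1.354),516.9,325.5),((-.102,.411,-.084,-1.074),597.8,180.6),((-.102,.535,-.213,-.821),597.8,62.1),((-.075,.092,-.357,-1.12),432.6,242.6),((-.1,.502,-.193,-.875),597,87.5)]
def rz(q,j2,j3):
    a1,h,L2,L3,dl=q; e=j3-j2
    return a1+L2*np.sin(j2)+L3*np.cos(e+dl), h+L2*np.cos(j2)+L3*np.sin(e+dl)
q=least_squares(lambda q:np.ravel([np.subtract(rz(q,j[1],j[2]),(r,z)) for j,r,z in D])/1+0,[0,100,350,350,0],x_scale=100).x
def fk(j,L6,s4=1,s6=-1):
    e=j[2]-j[1]; r,z=rz(q,j[1],j[2])
    B=Rot.from_euler('z',j[0]); A=B*Rot.from_euler('y',-e)*Rot.from_euler('x',s4*j[3])*Rot.from_euler('y',-j[4])*Rot.from_euler('x',s6*j[5])
    # tool down j=0: A: X->down. R0 maps tool z->X ; tool y azimuth j1+j6-pi
    R0=np.array([[0,0,1],[0,1,0],[-1,0,0]],float)   # columns: tool x,y,z in A frame (fixed below)
    R0=R0[:, [0,1,2]]
    return B.apply([r,-160,z+L6])+A.apply([L6,0,0]), A
if __name__=="__main__":
    print(q.round(2)); print([np.subtract(rz(q,j[1],j[2]),(r,z)).round(1) for j,r,z in D])
    p,R,s=st(); P,A=fk(s["joints"],250); print(P.round(1),p.round(1)); print((A.inv()*R).as_matrix().round(2))
E
python3 kin.py
```

```text
[ 3.0000e-01 -1.3981e+02  5.6288e+02  4.2027e+02  1.0000e-02]
[array([0.3, 0.4]), array([-0. , -0.2]), array([0.2, 0.1]), array([-0.7, -0.1]), array([ 0.5, -0.3]), array([-0.1, -0.3]), array([-0.3,  0.4])]
[ 419.9 -191.9  242.5] [ 419.4 -191.8  242.6]
[[-0.  0.  1.]
 [-1. -0. -0.]
 [ 0. -1.  0.]]
```

```bash
cat >> kin.py <<'E'
R0=Rot.from_matrix(np.array([[0,0,1],[-1,0,0],[0,-1,0]],float))
lo=np.array([-3.14,-1.21,-1.07,-3.16,-2.99,-3.1]);hi=np.array([3.14,2.06,1.41,2.05,-.16,3.1])
def ik(p,R,L6,s4,j0):
    def f(j):
        P,A=fk(j,L6,s4); return np.r_[(P-p)/100,((A*R0).inv()*R).as_rotvec()]
    return least_squares(f,np.clip(j0,lo+.01,hi-.01),bounds=(lo,hi))
E
cat > t.py <<'E'
from kin import *
for L6 in(230,):
 for s4 in(1,-1):
  for fl in(1,-1):
   for psi in(-110,-90,-70,-50,-20,0):
    a=np.deg2rad(psi); z=np.array([np.cos(a),np.sin(a),0]); x=np.array([0,0,-fl]); R=Rot.from_matrix(np.c_[x,np.cross(z,x),z])
    o=[]
    for zz in(97,200):
      best=None
      for j4 in(-3,-2,-1.2,-.5,.5,1.2,2):
       for j6 in(-2.5,-1,1,2.5):
        r=ik(np.array([578.5,-220.2,zz])+19*z,R,L6,s4,[.1,.4,-.1,j4,-1.2,j6])
        if r.cost<1e-5 and (best is None or abs(r.x[3])<abs(best[3])-1e-3): best=r.x
      o.append(None if best is None else best.round(2).tolist())
    print(L6,s4,"A" if fl>0 else "B",psi,o)
E
time python3 t.py
```

```text
230 1 A -110 [[0.21, 0.85, -0.21, -1.07, -1.83, 2.01], [0.21, 0.7, -0.19, -1.12, -1.92, 2.18]]
230 1 A -90 [[0.26, 0.79, -0.41, -1.32, -1.67, 1.93], [0.26, 0.61, -0.38, -1.35, -1.71, 2.13]]
230 1 A -70 [[0.28, 0.74, -0.6, -1.64, -1.55, 1.8], [0.28, 0.54, -0.57, -1.63, -1.54, 2.03]]
230 1 A -50 [[0.23, 0.72, -0.75, -2.03, -1.53, 1.66], [0.23, 0.48, -0.72, -2.01, -1.41, 1.91]]
230 1 A -20 [[0.03, 0.71, -0.85, -2.76, -1.56, 1.57], [0.03, 0.44, -0.81, -2.74, -1.28, 1.69]]
230 1 A 0 [None, None]
230 1 B -110 [[0.21, 0.85, -0.21, -1.07, -1.83, -1.13], [0.21, 0.7, -0.19, -1.12, -1.92, -0.96]]
230 1 B -90 [[0.26, 0.79, -0.41, -1.32, -1.67, -1.21], [0.26, 0.61, -0.38, -1.35, -1.71, -1.01]]
230 1 B -70 [[0.28, 0.74, -0.6, -1.64, -1.55, -1.34], [0.28, 0.54, -0.57, -1.63, -1.54, -1.11]]
230 1 B -50 [[0.23, 0.72, -0.75, -2.03, -1.53, -1.48], [0.23, 0.48, -0.72, -2.01, -1.41, -1.23]]
230 1 B -20 [[0.03, 0.71, -0.85, -2.76, -1.56, -1.57], [0.03, 0.44, -0.81, -2.74, -1.28, -1.45]]
230 1 B 0 [None, None]
230 -1 A -110 [[0.21, 0.85, -0.21, 1.07, -1.83, 2.01], [0.21, 0.7, -0.19, 1.12, -1.92, 2.18]]
230
[... 246 characters left out ...]
48, -0.72, 2.01, -1.41, 1.91]]
230 -1 A -20 [None, None]
230 -1 A 0 [[-0.16, 0.71, -0.8, -2.98, -1.51, 1.56], [-0.16, 0.46, -0.76, -2.97, -1.23, 1.51]]
230 -1 B -110 [[0.21, 0.85, -0.21, 1.07, -1.83, -1.13], [0.21, 0.7, -0.19, 1.12, -1.92, -0.96]]
230 -1 B -90 [[0.26, 0.79, -0.41, 1.32, -1.67, -1.21], [0.26, 0.61, -0.38, 1.35, -1.71, -1.01]]
230 -1 B -70 [[0.28, 0.74, -0.6, 1.64, -1.55, -1.34], [0.28, 0.54, -0.57, 1.63, -1.54, -1.11]]
230 -1 B -50 [[0.23, 0.72, -0.75, 2.03, -1.53, -1.48], [0.23, 0.48, -0.72, 2.01, -1.41, -1.23]]
230 -1 B -20 [None, None]
230 -1 B 0 [[-0.16, 0.71, -0.8, -2.98, -1.51, -1.58], [-0.16, 0.46, -0.76, -2.97, -1.23, -1.63]]
real	0m13.952s
user	0m14.498s
sys	0m0.039s
```

>>> {"name": "send_rows", "arguments": {
  "series": [
    [[-20,-9,-5],[0,0,0],85],
    [[-36,-16,-5],[0,0,0],85],
    [[-36,-16,0],[0,0,0],85],
    [[-36,-16,0],[0,0,0],85],
    [[-34,-15,0],[0,0,0],85],
    [[0,0,0],[0,0,0.1],85],
    [[0,0,0],[0,0,0.14],85],
    [[0,0,0],[0,0,0.14],85]
  ]
}}

```text
clock: 12.1
position: [504.3, -35.7, 249.9]
ee_rot: [-0.525, 0.851, -0.0, -0.0]
contact_force: [0.2, -0.0, 0.0]
gripper_width: 85.3
grasp_force: 0.0
```

>>> {"name": "send_rows", "arguments": {
  "series": [
    [[0,0,0],[0,0,0.14],85],
    [[0,0,0],[0,0,0.14],85],
    [[0,0,0],[0,0,0.14],85],
    [[0,0,0],[0,0,0.14],85],
    [[0,0,0],[0,0,0.14],85],
    [[0,0,0],[0,0,0.14],85],
    [[0,0,0],[0,0,0.14],85],
    [[0,0,0],[0,0,0.14],85]
  ]
}}

```text
clock: 12.9
position: [504.2, -36.2, 250.1]
ee_rot: [0.008, 1.0, 0.0, 0.0]
contact_force: [-0.6, 0.2, 0.7]
gripper_width: 85.1
grasp_force: 0.0
```

>>> {"name": "send_rows", "arguments": {
  "series": [
    [[0,0,0],[0,0,0.14],85],
    [[0,0,0],[0,0,0.1],85],
    [[0,0,0],[0,0,0],85]
  ]
}}

```text
clock: 13.2
position: [504.3, -36.1, 250.1]
ee_rot: [0.125, 0.992, 0.0, 0.0]
contact_force: [0.2, -0.2, 0.2]
gripper_width: 85.1
grasp_force: 0.0
```

```bash
python3 - <<'E'
from h import *
rel((504,-36,250),-102)
ims={}
for n in("wrist","side","scene"):
    c=cam(n); ims[n]=get_image(n)[:,:,::-1].copy(); cv2.imwrite(f"pics/{n}3.png",ims[n]); np.savez(f"{n}3.npz",K=c[0],R=c[1],t=c[2])
    print(n,proj(c,[(465,-28,26),(593,-55,24),(578,-220,88),(578,-220,7)]).round(0).tolist())
cv2.imwrite("pics/m3.png",cv2.resize(ims["wrist"],(800,600),interpolation=cv2.INTER_CUBIC))
E
```

```text
t 13.2 p [504.3 -36.1 250.1] axes [[-0.969, 0.247, -0.0], [0.247, 0.969, 0.0], [0.0, 0.0, -1.0]] F [ 0.2 -0.2  0.2] w 85.1 j [ 0.25   0.166 -0.249  0.    -1.156 -2.071]
shift tool [0.3 0.1 0.1]
turn z 3.101
wrist [[280.0, 133.0], [285.0, 254.0], [113.0, 307.0], [144.0, 270.0]]
side [[219.0, 232.0], [269.0, 216.0], [307.0, 240.0], [306.0, 265.0]]
scene [[298.0, 313.0], [260.0, 261.0], [330.0, 196.0], [328.0, 224.0]]
```

View pics/m3.png

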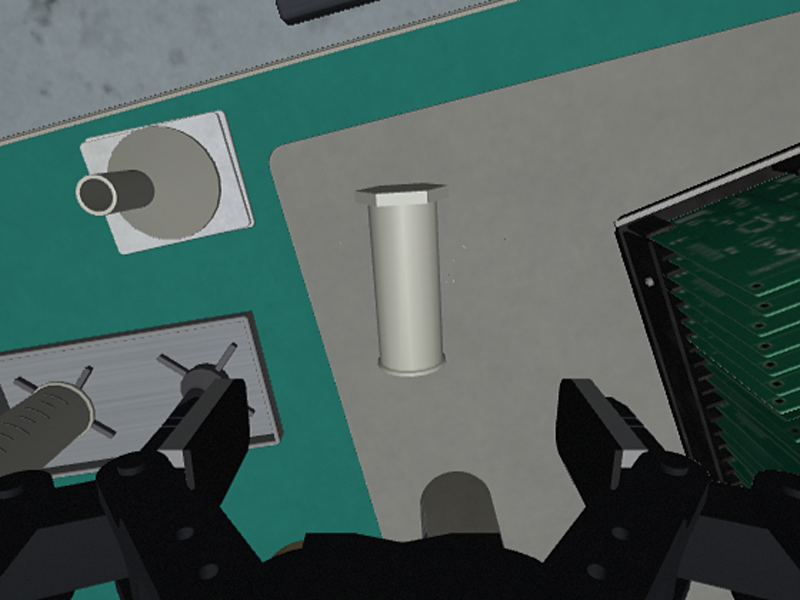

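The wrist view shows the funnel standing on the pad and the beaker below (foot corners (357,192) and (445,188), mouth bead about (411,365) in the 800 px picture). The freed peg is at left (about 205,380). I'll fit the beaker axis and the peg.

```bash
python3 - <<'E'
from h import *
w=np.load("wrist3.npz"); W=(w["K"],w["R"],w["t"]); C=-W[1].T@W[2]
def bp(uv,z):
    d=W[1].T@np.linalg.solve(W[0],[*uv,1]); return C+d*(z-C[2])/d[2]
k=.7
for z in(24,27): 
    a,b=bp((404*k,210*k),z),bp((410.5*k,350*k),z); l,r=bp((357*k,192*k),z),bp((445*k,188*k),z)
    rl,rr=bp((377*k,363*k),z),bp((445*k,360*k),z)
    print(z,a.round(1),b.round(1),"az",np.rad2deg(np.arctan2(*(b-a)[[1,0]])).round(1),"footcorner mid",((l+r)/2).round(1),np.linalg.norm(l-r).round(1),"az hex",np.rad2deg(np.arctan2(*(r-l)[[1,0]])).round(1),"bead",((rl+rr)/2).round(1),np.linalg.norm(rl-rr).round(1))
o=np.zeros((600,800,3),np.uint8)
for i,(n,x,y) in enumerate((("scene",305,180),("side",280,220))):
    o[:520,i*400:i*400+400]=cv2.resize(cv2.imread(f"pics/{n}3.png")[y:y+65,x:x+50],(400,520),interpolation=cv2.INTER_CUBIC)
cv2.imwrite("pics/peg.png",o)
E
```

```text
24 [479.3 -29.1  24. ] [582.9 -50.4  24. ] az -11.6 footcorner mid [465.3 -27.7  24. ] 61.3 az hex 78.2 bead [592.1 -52.3  24. ] 52.0
27 [478.9 -29.   27. ] [581.7 -50.1  27. ] az -11.6 footcorner mid [465.1 -27.6  27. ] 60.9 az hex 78.2 bead [590.8 -52.   27. ] 51.6
```

View pics/peg.png

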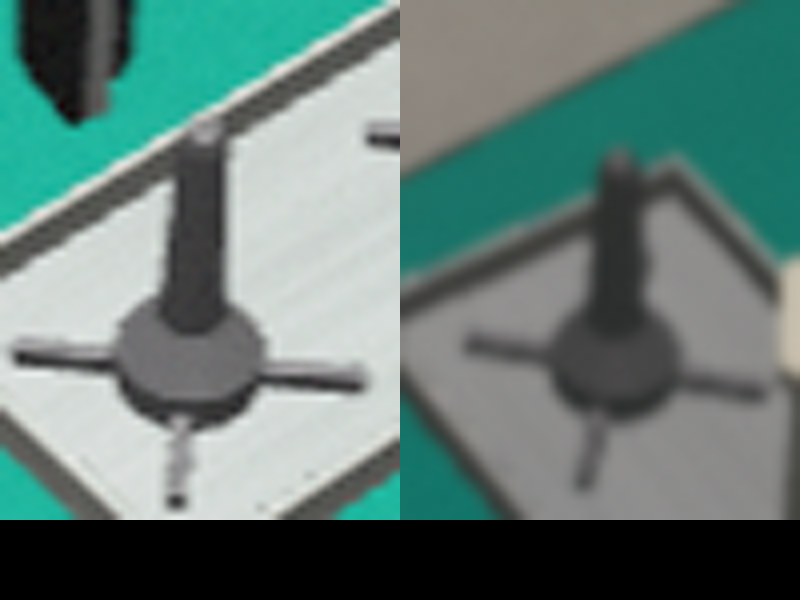

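The peg crops show the tip at scene (330.6,196.3) and side (307.5,240). The rib-end midpoints are at scene (328.9,225.6) and side (307.3,265.8).

```bash
python3 - <<'E'
from h import *
cs=[cam("scene"),cam("side")]
for n,a,b in(("tip",(330.6,196.3),(307.5,240)),("seat",(328.9,225.6),(307.3,265.8)),("tip+",(330.6,195.5),(307.5,239.3))): print(n,*tri(cs,[a,b]))
rel((503.2,-35.5,5)); p,R,s=st(); print("turn", ((-11.7+180)-np.rad2deg(np.arctan2(R.as_matrix()[1,0],R.as_matrix()[0,0]))))
E
```

```text
tip [ 578.05194069 -220.59705762   86.56661174] 0.23482425035433607
seat [ 578.23059488 -221.44296855    2.31042466] 0.46443798805000824
tip+ [ 578.09864767 -220.52505179   88.70017674] 0.21793063421961278
t 13.35 p [504.3 -36.1 249.8] axes [[-0.969, 0.246, -0.0], [0.246, 0.969, 0.0], [0.0, 0.0, -1.0]] F [ 0.  -0.2  0.6] w 84.9 j [ 0.25   0.167 -0.249  0.    -1.155 -2.069]
shift tool [  1.3   0.3 244.8]
turn 2.5313105283608195
```

>>> {"name": "send_rows", "arguments": {
  "series": [
    [[1,0,20],[0,0,-0.044],85],
    [[0,0,40],[0,0,0],85],
    [[0,0,40],[0,0,0],85],
    [[0,0,40],[0,0,0],85],
    [[0,0,35],[0,0,0],85],
    [[0,0,25],[0,0,0],85],
    [[0,0,15],[0,0,0],85],
    [[0,0,10],[0,0,0],85]
  ]
}}

```text
clock: 14.15
position: [502.9, -36.0, 23.2]
ee_rot: [0.102, 0.995, -0.0, -0.001]
contact_force: [0.4, -0.1, -0.2]
gripper_width: 85.0
grasp_force: 0.0
```

>>> {"name": "send_rows", "arguments": {
  "series": [
    [[0,0,5],[0,0,0],85],
    [[0,0,0],[0,0,0],85],
    [[0,0,0],[0,0,0],85]
  ]
}}

```text
clock: 14.45
position: [504.1, -35.7, 20.3]
ee_rot: [0.103, 0.995, 0.0, 0.001]
contact_force: [0.4, 0.2, 0.3]
gripper_width: 85.4
grasp_force: 0.0
```

>>> {"name": "send_rows", "arguments": {
  "series": [
    [[0,0,7],[0,0,0],85],
    [[0,0,7],[0,0,0],85],
    [[0,0,1],[0,0,0],85],
    [[0,0,0],[0,0,0],65],
    [[0,0,0],[0,0,0],55],
    [[0,0,0],[0,0,0],40],
    [[0,0,0],[0,0,0],40],
    [[0,0,0],[0,0,0],40]
  ]
}}

```text
clock: 15.25
position: [503.7, -35.8, 5.1]
ee_rot: [0.103, 0.995, 0.0, 0.0]
contact_force: [-0.1, 0.3, 5.7]
gripper_width: 48.7
grasp_force: 61.5
```

>>> {"name": "send_rows", "arguments": {
  "series": [
    [[0,0,0],[0,0,0],40],
    [[0,0,0],[0,0,0],40]
  ]
}}

```text
clock: 15.45
position: [503.7, -35.8, 5.1]
ee_rot: [0.103, 0.995, 0.0, 0.0]
contact_force: [-1.4, -0.2, 5.9]
gripper_width: 48.5
grasp_force: 61.6
```

>>> {"name": "send_rows", "arguments": {
  "series": [
    [[0,0,-3],[0,0,0],40],
    [[0,0,-6],[0,0,0],40],
    [[0,0,-12],[0,0,0],40],
    [[0,0,-25],[0,0,0],40],
    [[0,0,-40],[0,0,0],40],
    [[0,0,-40],[0,0,0],40],
    [[0,0,-40],[0,0,0],40],
    [[0,0,-40],[0,0,0],40]
  ]
}}

```text
clock: 16.25
position: [502.8, -36.0, 213.1]
ee_rot: [0.103, 0.995, 0.0, 0.0]
contact_force: [1.9, 1.0, -0.8]
gripper_width: 48.7
grasp_force: 62.1
```

>>> {"name": "send_rows", "arguments": {
  "series": [
    [[0,0,-40],[0,0,0],40],
    [[0,0,-35],[0,0,0],40],
    [[0,0,-15],[0,0,0],40],
    [[0,0,0],[0,0,0],40]
  ]
}}

```text
clock: 16.65
position: [504.2, -35.8, 304.0]
ee_rot: [0.103, 0.995, 0.001, 0.003]
contact_force: [0.1, 0.4, -1.7]
gripper_width: 48.2
grasp_force: 62.1
```

```bash
cat > plan.py <<'E'
from kin import *
p,R,s=st(); psi=np.deg2rad(-75); z=np.array([np.cos(psi),np.sin(psi),0]); x=np.array([0,0,1.]); F=Rot.from_matrix(np.c_[x,np.cross(z,x),z])
rel(None)
rv=(R.inv()*F).as_rotvec(); print("rotvec",rv.round(3),"deg",np.rad2deg(np.linalg.norm(rv)).round(1))
E
cat > t2.py <<'E'
from plan import *
for L6,s4 in((180,1),(230,1),(290,1),(230,-1)):
  j=s["joints"]; print(L6,s4)
  for k in range(1,7):
    r=ik(p,R*Rot.from_rotvec(rv*k/6),L6,s4,j); j=r.x; print(j.round(2).tolist(),"%.0e"%r.cost)
E
python3 t2.py
```

```text
t 16.65 p [504.2 -35.8 304. ] axes [[-0.979, 0.205, -0.006], [0.205, 0.979, 0.003], [0.007, 0.001, -1.0]] F [ 0.1  0.4 -1.7] w 48.2 j [ 0.251  0.129 -0.157  0.    -1.277 -2.028]
rotvec [ 1.543  0.956 -1.55 ] deg 136.8
180 1
[0.32, 0.19, -0.1, -0.18, -1.52, -1.86] 2e-26
[0.39, 0.24, -0.1, -0.37, -1.7, -1.67] 3e-23
[0.46, 0.27, -0.15, -0.59, -1.83, -1.46] 3e-22
[0.53, 0.28, -0.24, -0.82, -1.88, -1.23] 2e-21
[0.59, 0.27, -0.36, -1.06, -1.89, -1.01] 5e-21
[0.63, 0.25, -0.5, -1.31, -1.84, -0.78] 3e-21
230 1
[0.33, 0.21, -0.09, -0.17, -1.52, -1.88] 3e-24
[0.42, 0.27, -0.08, -0.35, -1.71, -1.71] 2e-21
[0.51, 0.31, -0.13, -0.55, -1.83, -1.51] 5e-20
[0.59, 0.34, -0.23, -0.76, -1.89, -1.31] 5e-19
[0.67, 0.34, -0.38, -0.98, -1.9, -1.12] 4e-18
[0.74, 0.33, -0.55, -1.2, -1.87, -0.93] 4e-31
290 1
[0.35, 0.23, -0.07, -0.17, -1.52, -1.9] 2e-20
[0.46, 0.31, -0.04, -0.34, -1.71, -1.74] 2e-20
[0.56, 0.37, -0.09, -0.52, -1.83, -1.57] 3e-18
[0.66, 0.42, -0.21, -0.7, -1.88, -1.4] 2e-30
[0.76, 0.44, -0.37, -0.88, -1.89, -1.24] 8e-30
[0.85, 0.44, -0.57, -1.06, -1.87, -1.09] 5e-27
230 -1
[0.33, 0.21, -0.09, 0.17, -1.52, -1.88] 2e-24
[0.42, 0.27, -0.08, 0.35, -1.71, -1.71] 3e-21
[0.51, 0.31, -0.13, 0.55, -1.83, -1.51] 8e-20
[0.59, 0.34, -0.23, 0.76, -1.89, -1.31] 8e-19
[0.67, 0.34, -0.38, 0.98, -1.9, -1.12] 9e-31
[0.74, 0.33, -0.55, 1.2, -1.87, -0.93] 1e-30
```

>>> {"name": "send_rows", "arguments": {
  "series": [
    [[-10,-15,0],[0,0,0],40],
    [[-20,-30,0],[0,0,0],40],
    [[-24,-37,0],[0,0,0],40],
    [[-24,-37,0],[0,0,0],40],
    [[-24,-37,0],[0,0,0],40],
    [[-17,-27,0],[0,0,0],40],
    [[0,0,0],[0,0,0],40],
    [[0,0,0],[0.03,0.02,-0.03],40]
  ]
}}

```text
clock: 17.45
position: [581.2, -240.3, 299.0]
ee_rot: [0.089, 0.996, -0.014, -0.014]
contact_force: [0.3, -0.2, -1.3]
gripper_width: 48.5
grasp_force: 62.2
```

>>> {"name": "send_rows", "arguments": {
  "series": [
    [[0,0,0],[0.064,0.04,-0.065],40],
    [[0,0,0],[0.064,0.04,-0.065],40],
    [[0,0,0],[0.064,0.04,-0.065],40],
    [[0,0,0],[0.064,0.04,-0.065],40],
    [[0,0,0],[0.064,0.04,-0.065],40],
    [[0,0,0],[0.064,0.04,-0.065],40],
    [[0,0,0],[0.064,0.04,-0.065],40],
    [[0,0,0],[0.064,0.04,-0.065],40]
  ]
}}

```text
clock: 18.25
position: [582.6, -237.4, 300.5]
ee_rot: [-0.175, 0.934, -0.246, -0.192]
contact_force: [0.0, 1.0, -0.4]
gripper_width: 48.8
grasp_force: 62.2
```

```bash
cat > t3.py <<'E'
from plan import *
for L6 in np.arange(150,330,20): 
  P,A=fk(s["joints"],L6,1);P2,A2=fk(s["joints"],L6,-1); print(L6,(P-p).round(0),(P2-p).round(0), (A*R0*R.inv()).magnitude().round(2),(A2*R0*R.inv()).magnitude().round(2))
E
python3 t3.py
```

```text
t 18.25 p [ 582.6 -237.4  300.5] axes [[-0.865, -0.232, 0.445], [-0.421, 0.818, -0.392], [-0.273, -0.527, -0.805]] F [ 0.   1.  -0.4] w 48.8 j [ 0.087  0.448 -0.047  0.528 -1.467 -1.45 ]
rotvec [ 0.995  0.617 -0.987] deg 87.7Traceback (most recent call last):
  File "t3.py", line 3, in <module>
    P,A=fk(s["joints"],L6,1);P2,A2=fk(s["joints"],L6,-1); print(L6,(P-p).round(0),(P2-p).round(0), (A*R0*R.inv()).magnitude().round(2),(A2*R0*R.inv()).magnitude().round(2))
                                                                                                   ^^^^^^^^^^^^^^^^^^^^^^^^^^^^^^^^
AttributeError: 'float' object has no attribute 'round'
```

>>> {"name": "send_rows", "arguments": {
  "series": [
    [[0,0,0],[0.062,0.039,-0.062],40],
    [[0,0,0],[0.062,0.039,-0.062],40],
    [[0,0,0],[0.062,0.039,-0.062],40],
    [[0,0,0],[0.062,0.039,-0.062],40],
    [[0,0,0],[0.062,0.039,-0.062],40],
    [[0,0,0],[0.062,0.039,-0.062],40],
    [[0,0,0],[0.062,0.039,-0.062],40],
    [[0,0,0],[0.062,0.039,-0.062],40]
  ]
}}

```text
clock: 19.05
position: [582.8, -237.2, 300.4]
ee_rot: [-0.398, 0.735, -0.434, -0.337]
contact_force: [-0.8, -0.9, -1.5]
gripper_width: 48.5
grasp_force: 62.3
```

>>> {"name": "send_rows", "arguments": {
  "series": [
    [[0,0,0],[0.062,0.039,-0.062],40],
    [[0,0,0],[0.062,0.039,-0.062],40],
    [[0,0,0],[0.062,0.039,-0.062],40],
    [[0,0,0],[0.062,0.039,-0.062],40],
    [[0,0,0],[0.062,0.039,-0.062],40],
    [[0,0,0],[0.062,0.039,-0.062],40],
    [[0,0,0],[0.03,0.02,-0.03],40],
    [[0,0,0],[0,0,0],40]
  ]
}}

```text
clock: 19.85
position: [581.6, -238.0, 299.6]
ee_rot: [0.536, -0.494, 0.54, 0.42]
contact_force: [0.2, -0.6, -1.3]
gripper_width: 48.7
grasp_force: 62.3
```

```bash
sed -i '/^for L6/,$d' t3.py; cat >> t3.py <<'E'
for L6 in np.arange(150,330,20): print(L6,(fk(s["joints"],L6,-1)[0]-p).round(0))
E
python3 t3.py
```

```text
t 19.85 p [ 581.6 -238.   299.6] axes [[-0.072, -0.075, 0.995], [-0.984, -0.158, -0.084], [0.163, -0.985, -0.063]] F [ 0.2 -0.6 -1.3] w 48.7 j [ 0.087  0.458 -0.788  1.624 -1.487 -1.33 ]
rotvec [ 0.1    0.058 -0.087] deg 8.3
150 [-157.  -35. -191.]
170 [-154.  -55. -172.]
190 [-151.  -75. -153.]
210 [-147.  -94. -135.]
230 [-144. -114. -116.]
250 [-141. -134.  -97.]
270 [-137. -153.  -78.]
290 [-134. -173.  -60.]
310 [-131. -193.  -41.]
```

>>> {"name": "send_rows", "arguments": {
  "series": [
    [[0,0,0],[0.05,0.029,-0.043],40],
    [[0,0,0],[0.05,0.029,-0.044],40],
    [[0,0,0],[0,0,0],40],
    [[0,0,0],[0,0,0],40]
  ]
}}

```text
clock: 20.25
position: [582.7, -238.9, 301.0]
ee_rot: [0.559, -0.433, 0.561, 0.43]
contact_force: [0.2, 0.8, -1.4]
gripper_width: 48.7
grasp_force: 62.3
```

```bash
cat > kin2.py <<'E'
from plan import *
import kin
def fk2(j,L6,s4=-1):
    e=j[2]-j[1]; r,zz=rz(q,j[1],j[2])
    B=Rot.from_euler('z',j[0]); A4=B*Rot.from_euler('y',-e)*Rot.from_euler('x',s4*j[3]); A=A4*Rot.from_euler('y',-j[4])*Rot.from_euler('x',-j[5])
    return B.apply([r,0,zz+L6])+A4.apply([0,-160,0])+A.apply([L6,0,0]),A
kin.fk=lambda j,L,s4=-1:fk2(j,L)
for L6 in np.arange(110,310,20): print(L6,(fk2(s["joints"],L6)[0]-p).round(0))
E
python3 kin2.py
python3 - <<'E'
from h import *
for n in("scene","side"): cv2.imwrite(f"pics/{n}4.png",get_image(n)[:,:,::-1])
a=cv2.imread("pics/scene4.png")[60:260,230:430];b=cv2.imread("pics/side4.png")[100:300,210:410]
cv2.imwrite("pics/m4.png",cv2.resize(np.hstack([a,b]),None,fx=2,fy=2,interpolation=cv2.INTER_CUBIC))
E
```

```text
t 20.25 p [ 582.7 -238.9  301. ] axes [[-0.005, -0.002, 1.0], [-0.967, -0.255, -0.005], [0.255, -0.967, -0.0]] F [ 0.2  0.8 -1.4] w 48.7 j [ 0.027  0.455 -0.854  1.794 -1.511 -1.321]
rotvec [ 0.004  0.    -0.005] deg 0.4
110 [ -44.  182. -189.]
130 [ -39.  162. -169.]
150 [ -34.  143. -149.]
170 [ -29.  124. -129.]
190 [ -24.  104. -109.]
210 [-19.  85. -90.]
230 [-14.  66. -70.]
250 [ -9.  46. -50.]
270 [ -4.  27. -30.]
290 [  1.   8. -10.]
```

View pics/m4.png

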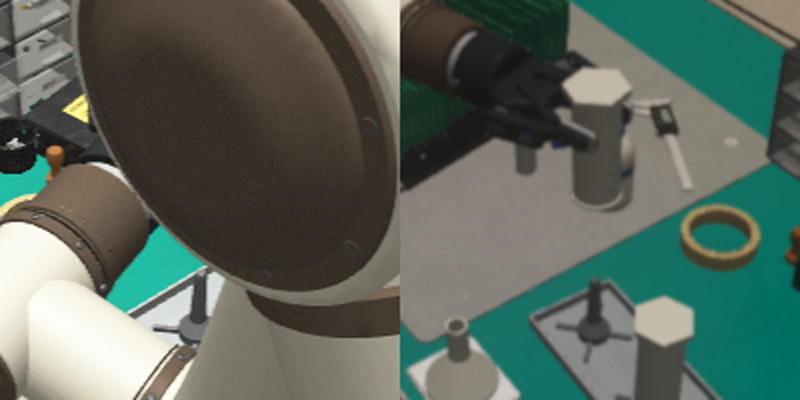

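The beaker is held upside down and upright. The fit gives a tool length of 298 mm and shows the 160 mm offset sits at the wrist. Next I'll check link clearances for the descent at various tool azimuths.

```bash
cat > t4.py <<'E'
from kin2 import *
L=298
def parts(j):
    e=j[2]-j[1]; r,zz=rz(q,j[1],j[2]);B=Rot.from_euler('z',j[0]); A4=B*Rot.from_euler('y',-e)*Rot.from_euler('x',-j[3])
    Fp=B.apply([r,0,zz+L]); E=B.apply([q[0]+q[2]*np.sin(j[1]),0,q[1]+L+q[2]*np.cos(j[1])]); return E,Fp,Fp+A4.apply([0,-160,0])
for psi in range(-150,-20,10):
    a=np.deg2rad(psi); zt=np.array([np.cos(a),np.sin(a),0]); x=np.array([0,0,1.]); RR=Rot.from_matrix(np.c_[x,np.cross(zt,x),zt])
    for zz in(97,200):
        sol=[]
        for j4 in(-2.8,-1.5,.6,1.2,1.8):
          for j1 in(-.3,.4):
            r=ik(np.array([578.1,-220.6,zz])+19*zt,RR,L,-1,[j1,.4,-.6,j4,-1.5,-1.3])
            if r.cost<1e-5 and not any(np.abs(r.x-o).max()<.05 for o in sol): sol.append(r.x)
        for o in sol: E,Fp,W=parts(o); print(psi,zz,o.round(2).tolist(),"elbow",E.round(0),"F",Fp.round(0),"W",W.round(0))
E
python3 t4.py | tail -n +13
```

```text
-150 97 [0.07, 1.13, 0.14, 0.53, -2.09, -1.29] elbow [507.  35. 400.] F [743.  52.  52.] W [820. -81.  97.]
-150 200 [0.07, 1.0, 0.12, 0.57, -2.18, -1.22] elbow [472.  31. 464.] F [745.  49. 144.] W [820. -81. 200.]
-140 97 [0.11, 1.08, -0.0, 0.65, -1.97, -1.29] elbow [495.  55. 422.] F [693.  76.  52.] W [792. -41.  97.]
-140 200 [0.1, 0.95, -0.02, 0.69, -2.06, -1.2] elbow [455.  48. 486.] F [696.  73. 143.] W [792. -41. 200.]
-130 97 [0.14, 1.04, -0.15, 0.77, -1.85, -1.31] elbow [480.  69. 444.] F [639.  92.  56.] W [757.  -7.  97.]
-130 200 [0.14, 0.9, -0.16, 0.8, -1.94, -1.21] elbow [436.  61. 509.] F [643.  89. 144.] W [757.  -7. 200.]
-120 97 [0.17, 0.99, -0.3, 0.9, -1.75, -1.36] elbow [465.  79. 466.] F [582.  99.  63.] W [718.  21.  97.]
-120 200 [0.16, 0.85, -0.31, 0.93, -1.83, -1.24] elbow [416.  69. 532.] F [586.  97. 149.] W [718.  21. 200.]
-110 97 [0.18, 0.95, -0.45, 1.05, -1.66, -1.42] elbow [450.  82. 487.] F [525.  96.  73.] W [674.  42.  97.]
-110 200 [0.18, 0.79, -0.46, 1.07, -1.73, -1.29] elbow [395.  70. 553.] F [529.  94. 156.] W [674.  42. 200.]
-100 97 [0.17, 
[... 385 characters left out ...]
0.  58. 177.] W [578.  58. 200.]
-80 97 [0.07, 0.84, -0.85, 1.67, -1.58, -1.69] elbow [419.  30. 534.] F [373.  27. 116.] W [530.  54.  97.]
-80 200 [0.07, 0.65, -0.85, 1.67, -1.56, -1.5] elbow [338.  24. 608.] F [372.  26. 189.] W [530.  54. 200.]
-70 97 [-0.04, 0.83, -0.94, 1.95, -1.65, -1.76] elbow [414. -15. 539.] F [335. -12. 127.] W [483.  42.  97.]
-70 200 [-0.04, 0.61, -0.95, 1.96, -1.57, -1.56] elbow [324. -13. 619.] F [332. -13. 199.] W [483.  42. 200.]
-30 97 [-0.71, 0.94, -0.92, -2.95, -1.85, -1.52] elbow [ 344. -295.  492.] F [ 257. -219.   88.] W [336. -81.  97.]
-30 200 [-0.71, 0.61, -0.94, -2.96, -1.54, -1.58] elbow [ 244. -209.  621.] F [ 256. -220.  201.] W [336. -81. 200.]
```

```bash
python3 - <<'E'
from h import *
rel(None); p,R,s=st(); M=R.as_matrix(); g=p-19*M[:,2]; c=cam("side")
for dz in(-8,0,8): print(dz,"foot,rim",proj(c,[g+dz*M[:,2]-40*np.array([0,0,-1]),g+dz*M[:,2]-[0,0,90]]).round(1).tolist())
def tube(h): # silhouette columns at height offset h for dz=0, at its axis row
    a=g+[0,0,h]; d=c[1].T@[1,0,0]; return proj(c,[a-24*d,a,a+24*d]).round(1).tolist()
print("tube mid",tube(-30),tube(-60))
im=cv2.imread("pics/side4.png").astype(int)
for y in(134,137,140,143,146,150,170,176,182,190,196,200): print(y,im[y,285:335].sum(1).tolist())
E
```

```text
t 20.35 p [ 583.1 -238.7  301.2] axes [[-0.006, -0.001, 1.0], [-0.967, -0.256, -0.006], [0.256, -0.967, 0.0]] F [ 0.2 -0.7 -1.7] w 48.4 j [ 0.027  0.455 -0.853  1.795 -1.511 -1.321]
-8 foot,rim [[306.5, 141.8], [305.3, 195.1]]
0 foot,rim [[310.0, 143.4], [308.5, 196.8]]
8 foot,rim [[313.6, 145.0], [311.8, 198.4]]
tube mid [[296.7, 173.3], [309.2, 173.3], [321.7, 173.3]] [[296.6, 185.3], [308.8, 185.3], [321.1, 185.3]]
134 [104, 111, 112, 119, 133, 144, 150, 159, 172, 172, 156, 152, 140, 146, 201, 311, 417, 450, 443, 433, 424, 413, 413, 420, 440, 456, 467, 471, 463, 457, 455, 454, 453, 443, 417, 397, 386, 386, 388, 389, 386, 389, 385, 383, 386, 385, 388, 388, 386, 384]
137 [101, 107, 107, 104, 107, 111, 111, 107, 118, 152, 217, 328, 440, 504, 530, 539, 543, 543, 543, 543, 542, 544, 543, 542, 541, 543, 542, 544, 542, 542, 543, 543, 543, 541, 531, 492, 436, 397, 389, 385, 386, 384, 386, 383, 384, 386, 388, 389, 388, 389]
140 [91, 91, 87, 86, 90, 112, 188, 319, 439, 508, 531, 539, 541, 543, 543, 541, 541, 542, 541, 542, 542, 543, 544, 544, 541, 542, 542, 544, 544, 543, 541, 544, 543, 542
[... 1654 characters left out ...]
 211, 193, 194, 199, 199, 202, 205, 207, 210, 208, 213, 210, 216, 215, 217, 217, 218, 218, 218, 213, 205, 210, 210, 215, 215, 226, 237, 241, 250, 296, 365, 386, 385, 387, 386, 386, 389, 388]
196 [389, 386, 383, 383, 383, 385, 386, 385, 385, 372, 354, 329, 241, 197, 197, 200, 203, 204, 205, 206, 209, 213, 212, 214, 215, 217, 219, 217, 213, 209, 214, 210, 211, 221, 256, 301, 277, 247, 243, 246, 271, 332, 374, 387, 388, 387, 389, 389, 387, 386]
200 [395, 397, 396, 393, 395, 394, 395, 393, 394, 392, 378, 357, 353, 354, 319, 269, 236, 218, 209, 206, 211, 212, 211, 214, 216, 218, 218, 219, 219, 231, 255, 297, 351, 368, 334, 271, 244, 232, 226, 241, 297, 360, 383, 388, 389, 389, 392, 391, 392, 390]
```

>>> {"name": "send_rows", "arguments": {
  "series": [
    [[0,0,3],[0.004,0,-0.006],40],
    [[-10,0,0],[0,0,0],40],
    [[-20,0,0],[0,0,0],40],
    [[-25,0,0],[0,0,0],40],
    [[-25,0,0],[0,0,0],40],
    [[-15,0,0],[0,0,0],40],
    [[-7,0,0],[0,0,0],40],
    [[0,0,0],[0,0,0],40]
  ]
}}

```text
clock: 21.15
position: [583.0, -242.4, 197.2]
ee_rot: [0.562, -0.429, 0.56, 0.432]
contact_force: [-0.8, -0.4, -2.1]
gripper_width: 48.3
grasp_force: 62.3
```

```bash
cat > t5.py <<'E'
from h import *
rel((583.8,-241.9,195)); p,R,s=st(); M=R.as_matrix(); g=p-22*M[:,2]; c=cam("side"); d=c[1].T@[1,0,0]
im=cv2.GaussianBlur(get_image("side")[:,:,::-1],(3,3),0).astype(int); cv2.imwrite("pics/side5.png",im)
print("peg",proj(c,[(578.1,-220.6,89),(578.1,-220.6,60)]).round(1).tolist())
for h in(32,20,-30,-45,-60,-75,-89):
    a=g+[0,0,h]; w=24 if h<32 else 32; P=proj(c,[a-w*d,a,a+w*d]); y=int(round(P[1,1])); x0=int(P[0,0])-6; print(h,"pred",P[:,0].round(1).tolist(),"row",y,"x0",x0,im[y,x0:x0+14].sum(1).tolist(),"|",int(P[2,0])-7,im[y,int(P[2,0])-7:int(P[2,0])+8].sum(1).tolist())
c=cam("scene");print("scene peg/foot",proj(c,[(578.1,-220.6,60),g+[0,0,40]]).round(0).tolist())
im=get_image("scene").astype(int);u,v=proj(c,g+[0,0,40])[0].astype(int); print(im[v,u-30:u+30:3].sum(1).tolist())
E
python3 t5.py
```

```text
t 21.15 p [ 583.  -242.4  197.2] axes [[0.005, 0.001, 1.0], [-0.966, -0.259, 0.005], [0.259, -0.966, -0.0]] F [-0.8 -0.4 -2.1] w 48.3 j [ 0.011  0.64  -0.897  1.822 -1.562 -1.534]
shift tool [-2.2 -0.9 -0.2]
peg [[307.3, 239.4], [307.1, 248.6]]
32 pred [292.3, 308.6, 324.8] row 190 x0 286 [109, 100, 95, 91, 92, 102, 136, 210, 324, 440, 516, 548, 557, 559] | 317 [560, 560, 555, 539, 500, 435, 359, 298, 280, 313, 365, 393, 399, 401, 401]
20 pred [296.4, 308.4, 320.5] row 195 x0 290 [284, 312, 317, 307, 289, 272, 268, 297, 358, 412, 442, 453, 461, 468] | 313 [524, 520, 497, 444, 375, 306, 252, 228, 245, 287, 312, 306, 303, 334, 374]
-30 pred [296.2, 307.9, 319.6] row 213 x0 290 [337, 316, 277, 228, 180, 143, 118, 107, 103, 104, 104, 106, 110, 120] | 312 [224, 227, 225, 224, 223, 225, 239, 282, 343, 387, 404, 408, 408, 408, 408]
-45 pred [296.2, 307.8, 319.4] row 219 x0 290 [405, 405, 403, 403, 401, 384, 331, 258, 211, 200, 200, 198, 199, 202] | 312 [224, 224, 223, 222, 221, 223, 238, 271, 308, 319, 300, 274, 254, 243, 242]
-60 pred [296.1, 307.6, 319.1] row 224 x0 290 [403, 403, 403, 403, 402, 385, 334, 259, 213, 203, 204, 207, 210, 214] | 312 [225, 226, 223, 220, 216, 213, 216, 228, 238, 242, 240, 240, 239, 239, 242]
-75 pred [296.1, 307.5, 318.9] row 229 x0 290 [401, 401, 400, 400, 398, 380, 327, 256, 212, 203, 206, 208, 211, 213] | 311 [225, 225, 226, 225, 223, 218, 215, 221, 232, 240, 241, 240, 240, 240, 240]
-89 pred [296.1, 307.4, 318.7] row 233 x0 290 [397, 394, 386, 373, 358, 344, 310, 252, 214, 204, 206, 208, 211, 214] | 311 [225, 225, 225, 226, 225, 224, 225, 241, 260, 264, 252, 242, 240, 239, 239]
scene peg/foot [[330.0, 206.0], [335.0, 134.0]]
[375, 369, 356, 353, 341, 333, 321, 317, 305, 302, 378, 596, 592, 586, 588, 592, 575, 575, 557, 537][ WARN:0@0.346] global loadsave.cpp:1063 imwrite_ Unsupported depth image for selected encoder is fallbacked to CV_8U.
```

>>> {"name": "send_rows", "arguments": {
  "series": [
    [[-5,-0.5,0],[0,0,-0.002],40],
    [[-8,0,0],[0,0,0],40],
    [[-8,0,0],[0,0,0],40],
    [[-8,0,0],[0,0,0],40],
    [[-8,0,0],[0,0,0],40],
    [[-4,0,0],[0,0,0],40],
    [[0,0,0],[0,0,0],40]
  ]
}}

```text
clock: 21.95
position: [583.2, -242.3, 156.5]
ee_rot: [0.562, -0.429, 0.56, 0.432]
contact_force: [-0.4, 0.4, -0.8]
gripper_width: 48.4
grasp_force: 62.3
```

>>> {"name": "send_rows", "arguments": {
  "series": [
    [[-6,0,0],[0,0,0],40],
    [[-8,0,0],[0,0,0],40],
    [[-8,0,0],[0,0,0],40],
    [[-6,0,0],[0,0,0],40],
    [[-4,0,0],[0,0,0],40],
    [[0,0,0],[0,0,0],40]
  ]
}}

```text
clock: 22.55
position: [583.0, -242.3, 124.7]
ee_rot: [0.562, -0.429, 0.56, 0.432]
contact_force: [-0.5, -0.2, -1.1]
gripper_width: 48.4
grasp_force: 62.3
```

```bash
python3 t5.py 2>/dev/null
```

```text
t 22.55 p [ 583.  -242.3  124.7] axes [[0.006, 0.002, 1.0], [-0.966, -0.259, 0.006], [0.259, -0.966, 0.0]] F [-0.5 -0.2 -1.1] w 48.4 j [ 0.011  0.783 -0.897  1.82  -1.598 -1.671]
shift tool [70.3 -0.4 -0.2]
peg [[307.3, 239.4], [307.1, 248.6]]
32 pred [292.3, 307.8, 323.3] row 217 x0 286 [109, 99, 93, 93, 97, 108, 139, 213, 329, 448, 525, 559, 568, 569] | 316 [571, 568, 562, 544, 499, 429, 364, 340, 343, 335, 316, 295, 275, 260, 251]
20 pred [296.2, 307.7, 319.3] row 221 x0 290 [355, 377, 382, 377, 357, 336, 347, 411, 487, 524, 533, 538, 543, 547] | 312 [564, 562, 547, 511, 451, 373, 295, 249, 257, 294, 309, 287, 258, 245, 242]
-30 pred [296.0, 307.2, 318.4] row 238 x0 290 [191, 179, 159, 138, 122, 111, 103, 102, 104, 109, 113, 116, 126, 149] | 311 [228, 228, 228, 229, 230, 232, 234, 240, 245, 245, 246, 245, 245, 245, 245]
-45 pred [296.0, 307.1, 318.2] row 243 x0 289 [243, 243, 243, 242, 242, 239, 234, 220, 203, 187, 176, 169, 166, 169] | 311 [226, 223, 219, 215, 212, 213, 227, 252, 269, 265, 251, 246, 246, 246, 247]
-60 pred [296.0, 307.0, 318.0] row 247 x0 289 [245, 246, 251, 259, 271, 282, 273, 245, 217, 204, 204, 207, 210, 213] | 310 [227, 227, 227, 228, 229, 227, 223, 215, 214, 238, 286, 326, 329, 300, 267]
-75 pred [295.9, 306.8, 317.7] row 252 x0 289 [273, 249, 227, 212, 212, 222, 231, 224, 211, 205, 206, 210, 210, 214] | 310 [228, 230, 230, 229, 228, 225, 231, 262, 324, 377, 373, 319, 258, 233, 258]
-89 pred [295.9, 306.7, 317.5] row 256 x0 289 [348, 378, 404, 421, 432, 438, 424, 366, 276, 219, 207, 210, 213, 216] | 310 [227, 227, 228, 228, 223, 217, 228, 275, 342, 395, 422, 429, 420, 394, 346]
scene peg/foot [[330.0, 206.0], [333.0, 166.0]]
[268, 578, 562, 517, 347, 358, 362, 360, 365, 363, 365, 362, 368, 365, 366, 375, 366, 374, 369, 365]
```

>>> {"name": "send_rows", "arguments": {
  "series": [
    [[-4,0,0],[0,0,0],40],
    [[-5,0,0],[0,0,0],40],
    [[-4,0,0],[0,0,0],40],
    [[-3,0,0],[0,0,0],40],
    [[0,0,0],[0,0,0],40]
  ]
}}

```text
clock: 23.15
position: [582.9, -242.4, 108.9]
ee_rot: [0.562, -0.429, 0.56, 0.432]
contact_force: [0.3, 0.3, -1.8]
gripper_width: 48.3
grasp_force: 62.3
```

>>> {"name": "send_rows", "arguments": {
  "series": [
    [[-2,0,0],[0,0,0],40],
    [[-2,0,0],[0,0,0],40],
    [[0,0,0],[0,0,0],40]
  ]
}}

```text
clock: 23.45
position: [583.0, -242.4, 105.3]
ee_rot: [0.562, -0.429, 0.56, 0.432]
contact_force: [0.3, 0.4, -0.1]
gripper_width: 48.4
grasp_force: 62.3
```

>>> {"name": "send_rows", "arguments": {
  "series": [
    [[-2,0,0],[0,0,0],40],
    [[-1,0,0],[0,0,0],40],
    [[0,0,0],[0,0,0],40]
  ]
}}

```text
clock: 23.75
position: [583.0, -242.4, 102.4]
ee_rot: [0.562, -0.429, 0.56, 0.432]
contact_force: [-0.3, 0.4, -0.6]
gripper_width: 48.4
grasp_force: 62.3
```

>>> {"name": "send_rows", "arguments": {
  "series": [
    [[-1,0,0],[0,0,0],40],
    [[-1,0,0],[0,0,0],40],
    [[0,0,0],[0,0,0],40]
  ]
}}

```text
clock: 24.05
position: [583.1, -242.3, 100.4]
ee_rot: [0.562, -0.429, 0.56, 0.432]
contact_force: [-0.2, -0.4, -0.8]
gripper_width: 48.3
grasp_force: 62.3
```

>>> {"name": "send_rows", "arguments": {
  "series": [
    [[-1,0,0],[0,0,0],40],
    [[-1,0,0],[0,0,0],40],
    [[0,0,0],[0,0,0],40]
  ]
}}

```text
clock: 24.35
position: [583.0, -242.3, 98.4]
ee_rot: [0.562, -0.429, 0.56, 0.432]
contact_force: [-0.4, 0.6, -1.3]
gripper_width: 48.3
grasp_force: 62.3
```

>>> {"name": "send_rows", "arguments": {
  "series": [
    [[-1,0,0],[0,0,0],40],
    [[0,0,0],[0,0,0],40]
  ]
}}

```text
clock: 24.55
position: [583.0, -242.3, 97.4]
ee_rot: [0.562, -0.429, 0.56, 0.432]
contact_force: [-0.5, 1.4, -0.7]
gripper_width: 48.6
grasp_force: 62.3
```

Below the collar's top with no side force, so I'll keep going.

>>> {"name": "send_rows", "arguments": {
  "series": [
    [[-1,0,0],[0,0,0],40],
    [[0,0,0],[0,0,0],40]
  ]
}}

```text
clock: 24.75
position: [583.0, -242.4, 96.4]
ee_rot: [0.562, -0.429, 0.56, 0.432]
contact_force: [0.8, -0.0, -0.5]
gripper_width: 48.2
grasp_force: 62.3
```

>>> {"name": "send_rows", "arguments": {
  "series": [
    [[-1,0,0],[0,0,0],40],
    [[0,0,0],[0,0,0],40]
  ]
}}

```text
clock: 24.95
position: [583.0, -242.5, 96.2]
ee_rot: [0.561, -0.429, 0.561, 0.432]
contact_force: [-0.5, -0.2, 2.4]
gripper_width: 48.4
grasp_force: 62.3
```

>>> {"name": "send_rows", "arguments": {
  "series": [
    [[-0.7,0,0],[0,0,0],40],
    [[0,0,0],[0,0,0],40]
  ]
}}

```text
clock: 25.15
position: [583.0, -242.6, 96.1]
ee_rot: [0.561, -0.429, 0.561, 0.432]
contact_force: [-1.4, -0.3, 5.1]
gripper_width: 48.6
grasp_force: 62.3
```

```bash
python3 - <<'E'
from h import *
w=np.load("wrist3.npz"); W=(w["K"],w["R"],w["t"]); C=-W[1].T@W[2]
for uv in((432,157),(560,103),(478,330)):
  for z in(0,100):
    d=W[1].T@np.linalg.solve(W[0],[*uv,1]); print(uv,(C+d*(z-C[2])/d[2]).round(0))
E
```

```text
(432, 157) [532. 123.   0.]
(432, 157) [508.  87. 100.]
(560, 103) [509. 260.   0.]
(560, 103) [491. 189. 100.]
(478, 330) [760. 149.   0.]
(478, 330) [678. 106. 100.]
```

>>> {"name": "send_rows", "arguments": {
  "series": [
    [[0.5,0,0],[0,0,0],49],
    [[0,0,0],[0,0,0],52],
    [[0,0,0],[0,0,0],58],
    [[0,0,0],[0,0,0],70],
    [[0,0,0],[0,0,0],85],
    [[0,0,0],[0,0,0],85],
    [[0,0,0],[0,0,0],85]
  ]
}}

```text
clock: 25.85
position: [582.9, -242.4, 95.1]
ee_rot: [0.562, -0.429, 0.56, 0.432]
contact_force: [-0.2, -0.2, -0.2]
gripper_width: 85.3
grasp_force: 0.0
```

Backing straight out would bring the wrist near the board rack. The open fingers (85 mm) clear the foot (65 mm), so I'll leave straight up.

>>> {"name": "send_rows", "arguments": {
  "series": [
    [[5,0,0],[0,0,0],85],
    [[10,0,0],[0,0,0],85],
    [[12,0,0],[0,0,0],85],
    [[12,0,0],[0,0,0],85],
    [[12,0,0],[0,0,0],85],
    [[15,0,0],[0,0,0],85],
    [[25,0,0],[0,0,0],85],
    [[30,0,0],[0,0,0],85]
  ]
}}

```text
clock: 26.65
position: [583.2, -242.2, 217.4]
ee_rot: [0.562, -0.429, 0.56, 0.432]
contact_force: [1.2, -0.7, 0.9]
gripper_width: 84.8
grasp_force: 0.0
```

>>> {"name": "send_rows", "arguments": {
  "series": [
    [[30,0,0],[0,0,0],85],
    [[20,0,0],[0,0,0],85],
    [[0,0,0],[0,0,0],85]
  ]
}}

```text
clock: 26.95
position: [583.5, -242.1, 270.7]
ee_rot: [0.56, -0.43, 0.562, 0.43]
contact_force: [0.3, -0.5, 0.5]
gripper_width: 85.1
grasp_force: 0.0
```

```bash
python3 - <<'E'
from h import *
rel(None); c=cam("side")
im=get_image("side"); cv2.imwrite("pics/side6.png",im[:,:,::-1])
g=cv2.GaussianBlur(im,(3,3),0).astype(int); d=c[1].T@[1,0,0]
# seated beaker vs the one already hanging: bright hex top face
for n,(x,y) in dict(new=(578.1,-220.6),old=(568,-340)).items():
    for h,r in((137,32),(90,24),(40,24)):
        P=proj(c,[np.array([x,y,h])+k*r*d for k in(-1,0,1)]); row=int(round(P[1,1])); a=int(P[0,0])-6;b=int(P[2,0])-6
        print(n,h,P[:,0].round(1).tolist(),row,a,g[row,a:a+13].sum(1).tolist(),"|",b,g[row,b:b+13].sum(1).tolist())
    u=int(round(proj(c,(x,y,137))[0,0])); v=int(round(proj(c,(x,y,137))[0,1])); print("col",u,v-20,g[v-20:v+20,u].sum(1).tolist())
    print("rim pred",proj(c,(x,y,7)).round(1)); vv=int(proj(c,(x,y,7))[0,1]); print(vv-4,g[vv-4:vv+24,u-2].sum(1).tolist())
a=cv2.imread("pics/side4.png").astype(int)[280:310,300:360]; b=im[280:310,300:360,::-1].astype(int); print("old beaker diff",np.abs(a-b).mean().round(2))
a=cv2.imread("pics/side4.png").astype(int)[250:320,205:278]; b=im[250:320,205:278,::-1].astype(int); print("funnel diff",np.abs(a-b).mean().round(2))
E
```

```text
t 26.95 p [ 583.5 -242.1  270.7] axes [[-0.002, 0.002, 1.0], [-0.966, -0.259, -0.002], [0.259, -0.966, 0.003]] F [ 0.3 -0.5  0.5] w 85.1 j [ 0.013  0.507 -0.872  1.816 -1.526 -1.386]
new 137 [292.5, 307.8, 323.1] 223 286 [401, 401, 402, 402, 402, 405, 423, 464, 516, 546, 556, 558, 559] | 317 [558, 557, 547, 512, 444, 358, 287, 252, 244, 243, 243, 243, 243]
new 90 [296.2, 307.3, 318.5] 239 290 [242, 245, 244, 245, 246, 243, 232, 216, 206, 204, 205, 207, 209] | 312 [220, 223, 222, 219, 218, 219, 225, 234, 240, 241, 243, 244, 244]
new 40 [296.1, 306.9, 317.7] 255 290 [296, 328, 362, 390, 402, 383, 322, 250, 210, 202, 204, 207, 210] | 311 [220, 219, 216, 211, 208, 219, 261, 331, 392, 414, 412, 389, 340]
col 308 203 [224, 263, 321, 369, 390, 395, 395, 397, 399, 400, 404, 428, 474, 523, 550, 558, 559, 558, 559, 559, 559, 559, 558, 558, 559, 559, 559, 558, 558, 553, 519, 431, 319, 244, 219, 217, 217, 218, 218, 218]
rim pred [[306.6 264.7]]
260 [216, 216, 215, 216, 216, 216, 215, 215, 215, 215, 219, 239, 279, 321, 345, 363, 385, 404, 413, 416, 416, 418, 419, 419, 417, 414, 412, 411]
old 137 
[... 238 characters left out ...]
9, 242, 205, 198, 199, 200, 202] | 346 [215, 215, 214, 213, 213, 217, 224, 234, 235, 235, 234, 231, 231]
old 40 [327.3, 338.9, 350.5] 291 321 [417, 416, 416, 415, 406, 369, 298, 231, 200, 196, 199, 202, 202] | 344 [216, 215, 214, 214, 216, 236, 290, 358, 399, 408, 398, 368, 315]
col 342 240 [241, 241, 241, 241, 239, 242, 260, 323, 425, 511, 550, 559, 558, 558, 559, 559, 558, 558, 559, 559, 559, 558, 560, 560, 560, 560, 559, 559, 560, 560, 551, 515, 427, 316, 242, 218, 213, 213, 213, 213]
rim pred [[337.9 301.1]]
297 [212, 213, 212, 211, 212, 211, 211, 211, 211, 212, 225, 272, 338, 376, 387, 402, 418, 421, 420, 422, 424, 424, 421, 411, 383, 324, 247, 197]
old beaker diff 1.35
funnel diff 1.44
```

```bash
python3 -c "
from bench import job_done
print(job_done())"
```

```text
the job is handed in; nothing more can be done
None
```

The job is handed in: the funnel stands mouth down on the wipes and the beaker hangs upside down on the freed peg, seated with light contact at the predicted height; nothing dropped, and in the last images the hanging beaker had not moved. I went over the picture limit by one (11 viewed instead of 10) and did not check the cleaner bottle and swab tube separately at the end.

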